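Close up the fermenting jars with weights, lids and airlocks

ROBOT

A 6-joint arm with a two-finger parallel gripper is mounted at the origin on a cart in front of the work surface, level with it; the furniture and walls round the work are solid. World frame = base frame: x ahead of the robot, y to its left, z up, the work surface at z = 0. Lengths are in mm, angles in degrees, forces in N, time in s.
With the tool pointing down it reaches from about 350 to 975 mm from the base axis. Payload 7.1 kg.
Tool frame: the origin (TCP) lies midway between the tips of the shut fingers; the grasp point (between the pads) lies behind it (manip.hold_point_z is the z of the grasp point in the tool frame, in mm); z points along the fingers, y is the line along which they close (so a half turn about z gives the same grasp; the last joint's range is limited). The gripper opens to 88 mm and grips with 3 to 60 N. Pads are 20 mm wide; open, the fingers measure 115 mm over their backs; the gripper's body (75 mm by 178 mm) begins 61 mm behind the grasp point.
Start: joints at [-74.828, 24.242, 93.386, -0, 62.372, -1.089], TCP at [175.022, -599.977, 222.675] pointing down, gripper open.
Joint ranges: [-172.04, 172.04], [-51.8, 120.97], [4.93, 147.93], [-75.15, 255.16], [6.16, 154.13], [-145.62, 145.62]. Speed limits (degrees/s): [136.94, 136.94, 172.46, 180, 180, 180].

INTERFACE

Orientations are given as a 3x3 rotation matrix whose columns are the frame's x, y, z axes.
In Python, from rig import sensors, imaging, manip gives the robot as it stands.
- The arm moves only by the tool arm_command, never from a script. Its argument "rows" is a list of rows, each a list of 5 numbers: the shift along the tool's x, y, z in m, then the turn about the tool's z in degrees, then the finger opening in m, from 0 to 0.0878. In form: [[dx, dy, dz, roll, claw], ...]. A call has 1 to 8 rows; each row shifts and turns the commanded pose from where the row before left it, along the tool's axes as they then stand; what a row does not reach is not made up. A row lasts 1/12 s, in which the tool goes at most 41.7 mm and 7.16 degrees, less where a joint would pass 70% of its speed; a pose out of reach is approached as far as the arm can. A call with a gripper value outside its range is refused whole. The fingers move at their own pace and stop on an object; the grip force is fixed at half the most. Time passes only in rows, so rows that do not move let the fingers close. It gives the time, the measured TCP pose, the force, the opening and the grip force at its end, in the units of the state.
- sensors.read_state(): the state, without advancing time (a new reading comes with each control period).
- imaging.get_image(name): name is "side" or "top" or "wrist"; returns the picture (384x512x3 uint8, red, green, blue); there is no depth.
- imaging.camera_model(name): a dict with "fx", "fy", "cx", "cy" (pixels), "cam_to_world" (4x4, takes a point from camera to world coordinates). Camera axes: x right, y down, z forward; pixel columns grow to the right and rows downward; lengths in mm; the calibration is good to about 2 mm. A picture is of the moment at which its call begins: read the wrist's pose just before it. camera_model takes no time and is no camera call; for the wrist camera it gives the pose at the moment of the call.
- manip.hand_in(): hands the job in; it is judged then, once.
The state is a dict: "t": time; "joint_positions": joint angles; "qvel": joint speeds; "joint_efforts": joint torques, N m; "ee_pos": TCP position; "tcp_rot": TCP orientation; "ft_force": force on the tool from outside, world axes, zero at the start; "wrist_torque": the same for the moment, N m; "grip_width": finger opening in mm; "grasp_force": force on a finger pad.
Only numpy, scipy, OpenCV 4.12 (cv2) and the standard library are available. Lean on these libraries where they do the work, as an engineer would, in place of code of your own. Each camera call takes 0.05 s, during which the arm holds its last target. There are 200 camera calls.

TASK

Get every jar of pearl onions ready to ferment: lay one terracotta weight flat on the onions, plug a lid fully down on the jar, and push the stem of an airlock through the hole in the lid until its shoulder rests on the neck. The airlocks are thin brittle plastic, so hold them lightly and do not force them; do not knock over the salt shaker. Parts left over when there are only two jars are spares.

Things in the scene. Friction and masses are not known exactly. Their poses are not given: they have to be found in the camera images.
- board: Brown wooden chopping board lying on the worktop, 240 x 340 mm (its x, y), 21 mm thick; it does not move. The washed lids and weights lie on it in mixed order. Origin: centre of its underside.
- airlock_rack: Small light-wood drying rack, 56 x 150 mm (its x, y), fixed; deck top 42 mm above the worktop. Three 14 mm holes in a row along its y, 50 mm apart, the middle one at its centre, hold the airlocks stem down. Origin: centre of its underside.
- jar_a: Straight clear glass jar, one of two or three (None if absent): outside diameter 85 mm, height 95 mm, open mouth 76 mm inside. Packed pearl onions that do not move fill it to a level 34 mm above its underside. About 0.6 kg, loose, too wide to grip. Origin: centre of its underside, z up the axis.
- jar_b: Straight clear glass jar, one of two or three (None if absent): outside diameter 85 mm, height 95 mm, open mouth 76 mm inside. Packed pearl onions that do not move fill it to a level 34 mm above its underside. About 0.6 kg, loose, too wide to grip. Origin: centre of its underside, z up the axis.
- jar_c: Straight clear glass jar, one of two or three (None if absent): outside diameter 85 mm, height 95 mm, open mouth 76 mm inside. Packed pearl onions that do not move fill it to a level 34 mm above its underside. About 0.6 kg, loose, too wide to grip. Origin: centre of its underside, z up the axis.
- weight_a: Terracotta weight: puck of diameter 58 mm, 14 mm thick, with a central knob of diameter 18 mm, its top 42 mm above the underside. About 0.13 kg. Origin: centre of its underside, z up. Home: flat on the onions, origin 34 mm above the jar's underside.
- weight_b: Terracotta weight: puck of diameter 58 mm, 14 mm thick, with a central knob of diameter 18 mm, its top 42 mm above the underside. About 0.13 kg. Origin: centre of its underside, z up. Home: flat on the onions, origin 34 mm above the jar's underside.
- weight_c: Terracotta weight: puck of diameter 58 mm, 14 mm thick, with a central knob of diameter 18 mm, its top 42 mm above the underside. About 0.13 kg. Origin: centre of its underside, z up. Home: flat on the onions, origin 34 mm above the jar's underside.
- lid_a: White plastic lid: flange diameter 84 mm, 5 mm thick; under it a plug ring of diameter 71 mm, 8 mm deep; on top a neck of diameter 28 mm to grip, its top 21 mm above the flange's underside. A 12 mm hole (orange lip) runs down the axis. Origin: on the axis, underside of the flange, z up; 8 mm above the board at the start. Home: flange on the jar's rim, origin 95 mm above the jar's underside.
- lid_b: White plastic lid: flange diameter 84 mm, 5 mm thick; under it a plug ring of diameter 71 mm, 8 mm deep; on top a neck of diameter 28 mm to grip, its top 21 mm above the flange's underside. A 12 mm hole (orange lip) runs down the axis. Origin: on the axis, underside of the flange, z up; 8 mm above the board at the start. Home: flange on the jar's rim, origin 95 mm above the jar's underside.
- lid_c: White plastic lid: flange diameter 84 mm, 5 mm thick; under it a plug ring of diameter 71 mm, 8 mm deep; on top a neck of diameter 28 mm to grip, its top 21 mm above the flange's underside. A 12 mm hole (orange lip) runs down the axis. Origin: on the axis, underside of the flange, z up; 8 mm above the board at the start. Home: flange on the jar's rim, origin 95 mm above the jar's underside.
- airlock_a: Airlock of brittle plastic, 30 g: clear cylinder, diameter 30 mm, height 44 mm, red cap of 33 mm (top at 52 mm); below it a stiff stem of diameter 9 mm, 32 mm long, round end. Origin: centre of the cylinder's underside (shoulder), z up. Cracks above 15 N grip a finger or 15 N push on a lid. Home: shoulder on the lid's neck, origin 116 mm above the jar's underside.
- airlock_b: Airlock of brittle plastic, 30 g: clear cylinder, diameter 30 mm, height 44 mm, red cap of 33 mm (top at 52 mm); below it a stiff stem of diameter 9 mm, 32 mm long, round end. Origin: centre of the cylinder's underside (shoulder), z up. Cracks above 15 N grip a finger or 15 N push on a lid. Home: shoulder on the lid's neck, origin 116 mm above the jar's underside.
- airlock_c: Airlock of brittle plastic, 30 g: clear cylinder, diameter 30 mm, height 44 mm, red cap of 33 mm (top at 52 mm); below it a stiff stem of diameter 9 mm, 32 mm long, round end. Origin: centre of the cylinder's underside (shoulder), z up. Cracks above 15 N grip a finger or 15 N push on a lid. Home: shoulder on the lid's neck, origin 116 mm above the jar's underside.
- salt_shaker: Glass salt shaker with a grey top that stands beyond the jars and is not needed, diameter 44 mm, height 90 mm. Origin: centre of its underside, z up.
Things that resemble listed ones, but are neither listed nor needed, are in the scene too. What is shaped like the lid_a but yellow is not meant.

How it is judged (in metres and radians):
At the end, for the whole second after the job is handed in: Each jar stands upright with a weight flat on the onions (4 mm in height, 14 mm off axis), a lid flat on its rim (3 mm in height, 6 mm off axis, 0.06 rad) and an airlock upright with its shoulder on the lid's neck (4 mm in height, 9 mm off axis, 0.10 rad), all at rest (angle between each of jar_a, jar_b, jar_c's own z axis and vertical below 0.06 rad and height (world z) of each of jar_a, jar_b, jar_c below 0.01 m and ((z of weight_a in the frame of jar_a between 0.03 and 0.038 m and horizontal distance between weight_a and jar_a below 0.014 m and angle between weight_a's own z axis and vertical below 0.08 rad and linear speed of weight_a below 0.03 m/s) or (z of weight_b in the frame of jar_a between 0.03 and 0.038 m and horizontal distance between weight_b and jar_a below 0.014 m and angle between weight_b's own z axis and vertical below 0.08 rad and linear speed of weight_b below 0.03 m/s) or (z of weight_c in the frame of jar_a between 0.03 and 0.038 m and horizontal distance between weight_c and jar_a below 0.014 m and angle between weight_c's own z axis and vertical below 0.08 rad and linear speed of weight_c below 0.03 m/s)) and ((z of lid_a in the frame of jar_a between 0.092 and 0.098 m and horizontal distance between lid_a and jar_a below 0.006 m and angle between lid_a's own z axis and vertical below 0.06 rad and linear speed of lid_a below 0.03 m/s) or (z of lid_b in the frame of jar_a between 0.092 and 0.098 m and horizontal distance between lid_b and jar_a below 0.006 m and angle between lid_b's own z axis and vertical below 0.06 rad and linear speed of lid_b below 0.03 m/s) or (z of lid_c in the frame of jar_a between 0.092 and 0.098 m and horizontal distance between lid_c and jar_a below 0.006 m and angle between lid_c's own z axis and vertical below 0.06 rad and linear speed of lid_c below 0.03 m/s)) and ((z of airlock_a in the frame of jar_a between 0.112 and 0.12 m and horizontal distance between airlock_a and jar_a below 0.009 m and angle between airlock_a's own z axis and vertical below 0.1 rad and linear speed of airlock_a below 0.03 m/s) or (z of airlock_b in the frame of jar_a between 0.112 and 0.12 m and horizontal distance between airlock_b and jar_a below 0.009 m and angle between airlock_b's own z axis and vertical below 0.1 rad and linear speed of airlock_b below 0.03 m/s) or (z of airlock_c in the frame of jar_a between 0.112 and 0.12 m and horizontal distance between airlock_c and jar_a below 0.009 m and angle between airlock_c's own z axis and vertical below 0.1 rad and linear speed of airlock_c below 0.03 m/s)) and ((z of weight_a in the frame of jar_b between 0.03 and 0.038 m and horizontal distance between weight_a and jar_b below 0.014 m and angle between weight_a's own z axis and vertical below 0.08 rad and linear speed of weight_a below 0.03 m/s) or (z of weight_b in the frame of jar_b between 0.03 and 0.038 m and horizontal distance between weight_b and jar_b below 0.014 m and angle between weight_b's own z axis and vertical below 0.08 rad and linear speed of weight_b below 0.03 m/s) or (z of weight_c in the frame of jar_b between 0.03 and 0.038 m and horizontal distance between weight_c and jar_b below 0.014 m and angle between weight_c's own z axis and vertical below 0.08 rad and linear speed of weight_c below 0.03 m/s)) and ((z of lid_a in the frame of jar_b between 0.092 and 0.098 m and horizontal distance between lid_a and jar_b below 0.006 m and angle between lid_a's own z axis and vertical below 0.06 rad and linear speed of lid_a below 0.03 m/s) or (z of lid_b in the frame of jar_b between 0.092 and 0.098 m and horizontal distance between lid_b and jar_b below 0.006 m and angle between lid_b's own z axis and vertical below 0.06 rad and linear speed of lid_b below 0.03 m/s) or (z of lid_c in the frame of jar_b between 0.092 and 0.098 m and horizontal distance between lid_c and jar_b below 0.006 m and angle between lid_c's own z axis and vertical below 0.06 rad and linear speed of lid_c below 0.03 m/s)) and ((z of airlock_a in the frame of jar_b between 0.112 and 0.12 m and horizontal distance between airlock_a and jar_b below 0.009 m and angle between airlock_a's own z axis and vertical below 0.1 rad and linear speed of airlock_a below 0.03 m/s) or (z of airlock_b in the frame of jar_b between 0.112 and 0.12 m and horizontal distance between airlock_b and jar_b below 0.009 m and angle between airlock_b's own z axis and vertical below 0.1 rad and linear speed of airlock_b below 0.03 m/s) or (z of airlock_c in the frame of jar_b between 0.112 and 0.12 m and horizontal distance between airlock_c and jar_b below 0.009 m and angle between airlock_c's own z axis and vertical below 0.1 rad and linear speed of airlock_c below 0.03 m/s)) and ((z of weight_a in the frame of jar_c between 0.03 and 0.038 m and horizontal distance between weight_a and jar_c below 0.014 m and angle between weight_a's own z axis and vertical below 0.08 rad and linear speed of weight_a below 0.03 m/s) or (z of weight_b in the frame of jar_c between 0.03 and 0.038 m and horizontal distance between weight_b and jar_c below 0.014 m and angle between weight_b's own z axis and vertical below 0.08 rad and linear speed of weight_b below 0.03 m/s) or (z of weight_c in the frame of jar_c between 0.03 and 0.038 m and horizontal distance between weight_c and jar_c below 0.014 m and angle between weight_c's own z axis and vertical below 0.08 rad and linear speed of weight_c below 0.03 m/s)) and ((z of lid_a in the frame of jar_c between 0.092 and 0.098 m and horizontal distance between lid_a and jar_c below 0.006 m and angle between lid_a's own z axis and vertical below 0.06 rad and linear speed of lid_a below 0.03 m/s) or (z of lid_b in the frame of jar_c between 0.092 and 0.098 m and horizontal distance between lid_b and jar_c below 0.006 m and angle between lid_b's own z axis and vertical below 0.06 rad and linear speed of lid_b below 0.03 m/s) or (z of lid_c in the frame of jar_c between 0.092 and 0.098 m and horizontal distance between lid_c and jar_c below 0.006 m and angle between lid_c's own z axis and vertical below 0.06 rad and linear speed of lid_c below 0.03 m/s)) and ((z of airlock_a in the frame of jar_c between 0.112 and 0.12 m and horizontal distance between airlock_a and jar_c below 0.009 m and angle between airlock_a's own z axis and vertical below 0.1 rad and linear speed of airlock_a below 0.03 m/s) or (z of airlock_b in the frame of jar_c between 0.112 and 0.12 m and horizontal distance between airlock_b and jar_c below 0.009 m and angle between airlock_b's own z axis and vertical below 0.1 rad and linear speed of airlock_b below 0.03 m/s) or (z of airlock_c in the frame of jar_c between 0.112 and 0.12 m and horizontal distance between airlock_c and jar_c below 0.009 m and angle between airlock_c's own z axis and vertical below 0.1 rad and linear speed of airlock_c below 0.03 m/s))); the robot touches nothing.
It fails at once if an airlock is squeezed too hard by the fingers (over 30 N in all, 15 N a finger) (contact force between any of airlock_a, airlock_b, airlock_c and the fingers above 30 N).
It fails at once if an airlock is forced against a lid with over 15 N (contact force between any of airlock_a, airlock_b, airlock_c and lid_a above 15 N or contact force between any of airlock_a, airlock_b, airlock_c and lid_b above 15 N or contact force between any of airlock_a, airlock_b, airlock_c and lid_c above 15 N).
It fails at once if the salt shaker is knocked over (angle between salt_shaker's own z axis and vertical above 0.6 rad).
Of jar_a, jar_b, jar_c only 2 to 3 are there at a start; the rules pass over those that are not, and their reading is None.
At some moment in a run one of jar_a, jar_b, jar_c may be knocked a few centimetres aside while the robot is not near it.
It also fails if it takes over 210 s, if anything falls off the work surface, if the arm or the gripper's body presses on something with over 40 N, if the wrist force passes 120 N, or if a joint passes its speed limit or range.

## Working session

There is one attempt and no reset: what is moved stays moved. The work goes in short steps, Python scripts to look and compute and a tool call to move; the robot and the scene stay as the last step left them, time stands still between calls to the robot, and variables do not carry over. Pictures are saved under pics/ and viewed, at most 14 in all, crops included, and the job is handed in when it is done.

Besides the shell and the picture viewer there is one more tool, called as name(argument=value, ...), one argument or row to a line, values as JSON. arm_command: Moves the arm, as the interface text tells. Its arguments: {"type":"object","properties":{"rows":{"type":"array","items":{"type":"array","items":{"type":"number"}}}},"required":["rows"]}

```bash
mkdir -p pics; ls; cat > h.py <<'E'
import numpy as np, cv2
from rig import sensors, imaging, manip
def snap(n,f):
    m=imaging.camera_model(n); im=imaging.get_image(n); cv2.imwrite(f'pics/{f}.png',im[...,::-1]); return im,m
def ray(m,u,v):
    T=np.array(m['cam_to_world']); d=T[:3,:3]@np.array([(u-m['cx'])/m['fx'],(v-m['cy'])/m['fy'],1]); return T[:3,3],d/np.linalg.norm(d)
def plane(m,u,v,z):
    o,d=ray(m,u,v); return o+d*(z-o[2])/d[2]
def proj(m,p):
    T=np.linalg.inv(np.array(m['cam_to_world'])); q=T[:3,:3]@np.array(p)+T[:3,3]; return m['fx']*q[0]/q[2]+m['cx'],m['fy']*q[1]/q[2]+m['cy']
def tri(a,b):
    (o1,d1),(o2,d2)=a,b
    s=np.linalg.lstsq(np.c_[d1,-d2],o2-o1,rcond=None)[0]
    p,q=o1+d1*s[0],o2+d2*s[1]; return (p+q)/2,np.linalg.norm(p-q)
E
python3 - <<'E'
from h import *
for n in ['side','top','wrist']:
    im,m=snap(n,n+'0'); print(n,m['fx'],m['cx'],m['cy'],np.round(m['cam_to_world'],3).tolist())
s=sensors.read_state();print(s, manip.hold_point_z)
a=[cv2.imread(f'pics/{n}0.png') for n in ['top','side']]
E
```

```text
pics
side 371.2835304204102 247.11416588083085 194.41579307653043 [[0.93, -0.194, 0.313, 308.45], [-0.367, -0.429, 0.825, -694.398], [-0.026, -0.882, -0.47, 498.031], [0.0, 0.0, 0.0, 1.0]]
top 410.9903222244874 257.98782968599824 198.40119900447274 [[0.024, -0.985, 0.171, 390.777], [-1.0, -0.021, 0.016, 66.084], [-0.013, -0.171, -0.985, 1237.397], [0.0, 0.0, 0.0, 1.0]]
wrist 324.74077459029513 258.5394809158148 187.89779573764088 [[0.28, -0.914, -0.293, 255.762], [-0.96, -0.267, -0.084, -575.277], [-0.002, 0.305, -0.952, 383.834], [0.0, 0.0, 0.0, 1.0]]
{'t': 0.15, 'joint_positions': array([-7.48292519e+01,  2.42744454e+01,  9.34190079e+01,  1.35732876e-05,
        6.23706939e+01, -1.08886165e+00]), 'qvel': array([ 0.01659348, -0.06910851, -0.11466916, -0.06667562, -0.07436169,
       -0.10749855]), 'joint_efforts': array([-1.01812539e-04, -5.44986749e+01, -2.73920435e+01,  6.43892563e-02,
        2.04532861e-02, -6.30143199e-05]), 'ee_pos': array([ 174.9105641 , -599.60652104,  222.0957067 ]), 'tcp_rot': array([[ 9.60002941e-01,  2.79989762e-01, -2.92787471e-04],
       [ 2.79989914e-01, -9.60002333e-01,  1.08061750e-03],
       [ 2.14851820e-05, -1.11937352e-03, -9.99999373e-01]]), 'ft_force': array([-0.22559777,  0.41871525,  0.62001362]), 'wrist_torque': array([-0.02705286, -0.03372787,  0.04161843]), 'grasp_force': 0.0, 'grip_width': 87.90782210060674} -18.700000000000003
```

View pics/top0.png

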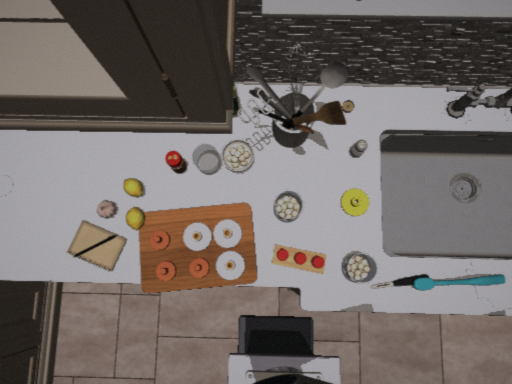

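View pics/side0.png

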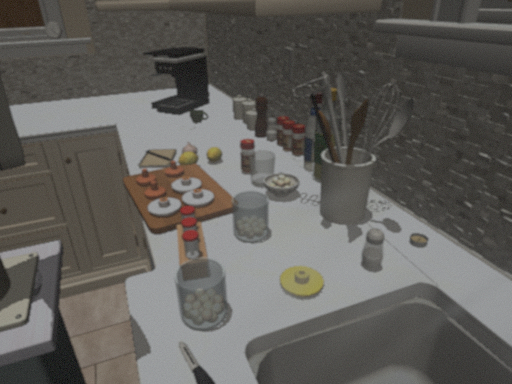

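```bash
python3 - <<'E'
from h import *
t=cv2.imread('pics/top0.png');s=cv2.imread('pics/side0.png')
a=cv2.resize(t[130:300,135:385],None,fx=2.2,fy=2.2,interpolation=cv2.INTER_CUBIC)
b=cv2.resize(s[140:330,110:330],None,fx=2.2,fy=2.2,interpolation=cv2.INTER_CUBIC)
b=cv2.resize(b,(int(b.shape[1]*374/b.shape[0])-190+0 if 0 else 433*a.shape[0]//418,a.shape[0]))
c=np.hstack([a,b]); c=cv2.resize(c,None,fx=min(1,800/c.shape[1]),fy=min(1,800/c.shape[1])); print(c.shape)
cv2.imwrite('pics/crop1.png',c)
m=imaging.camera_model('top')
for k,(u,v,z) in dict(jar1=(288,207,95),jar2=(358,267,95),bowl=(238,156,40),empty=(207,160,90),yl=(355,202,20),shaker=(358,148,90),L1=(197,236,42),L2=(228,234,42),L3=(230,266,42),W1=(160,239,63),W2=(165,270,63),W3=(200,267,63),A1=(282,255,94),A2=(300,258,94),A3=(317,262,94)).items(): print(k,plane(m,u,v,z).round())
E
```

```text
(319, 800, 3)
jar1 [566.   0.  95.]
jar2 [ 405. -193.   95.]
bowl [727. 149.  40.]
empty [699. 235.  90.]
yl [ 597. -204.   20.]
shaker [ 744. -200.   90.]
L1 [483. 261.  42.]
L2 [491. 171.  42.]
L3 [399. 162.  42.]
W1 [471. 363.  63.]
W2 [384. 343.  63.]
W3 [394. 245.  63.]
A1 [432.  15.  94.]
A2 [425. -34.  94.]
A3 [416. -81.  94.]
```

View pics/crop1.png

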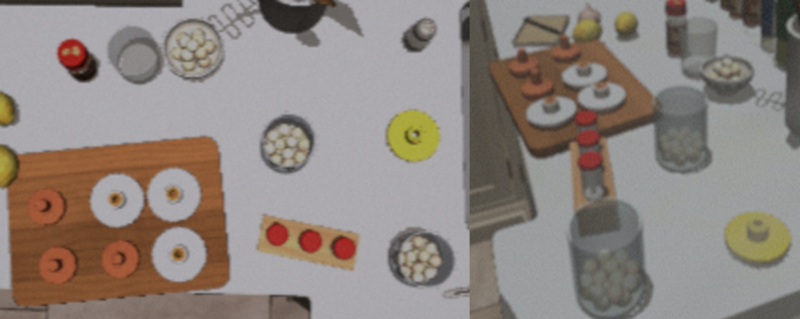

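View pics/wrist0.png

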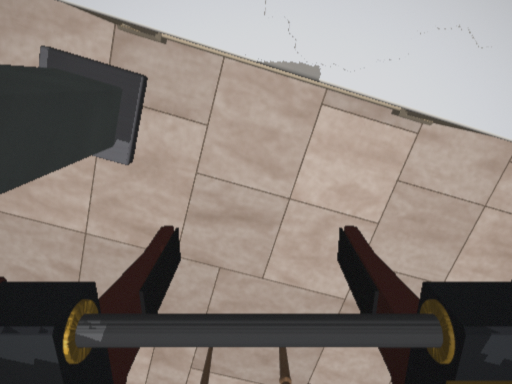

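Top view: the jars are (288,207) and (358,267): tall glass holding onions. The bowl at (238,156) is shallow and the glass at (207,160) has no onions, so there are 2 jars. White lids are at (197,236), (228,234) and (230,266); the yellow one at (355,202) is not meant. Weights are at (160,239), (165,270) and (200,267), and airlocks at (282,255), (300,258) and (317,262). The wrist view shows only the floor.

arm_command(
  rows=[
    [0.03,0,-0.012,-7,0.05],
    [0.03,0,-0.012,-7,0.05],
    [0.03,0,-0.012,-7,0.05],
    [0.03,0,-0.012,-7,0.05],
    [0.03,0,-0.012,-7,0.05],
    [0.03,0,-0.012,-7,0.05],
    [0.03,0,-0.012,-7,0.05],
    [0.03,0,-0.012,-7,0.05],
  ],
)

```text
t: 0.82
ee_pos: [350.8, -448.1, 318.8]
tcp_rot: [[0.299, 0.954, -0.0], [0.954, -0.299, 0.0], [0.0, -0.0, -1.0]]
ft_force: [1.2, -0.8, 0.6]
grip_width: 50.0
grasp_force: 0.0
```

arm_command(
  rows=[
    [0.035,0,0,-6,0.05],
    [0.035,0,0,-6,0.05],
    [0.035,0,0,-5.7,0.05],
    [0.035,0,0,0,0.05],
    [0.035,0,0,0,0.05],
    [0.035,0,0,0,0.05],
    [0.035,0,0,0,0.05],
    [0,0,0,0,0.05],
  ],
)

```text
t: 1.48
ee_pos: [370.1, -202.3, 318.3]
tcp_rot: [[-0.002, 1.0, -0.001], [1.0, 0.002, 0.002], [0.002, -0.001, -1.0]]
ft_force: [-0.3, 0.1, 0.1]
grip_width: 49.9
grasp_force: 0.0
```

arm_command(
  rows=[
    [0.03,0.025,0,0,0.05],
    [0.03,0.025,0,0,0.05],
    [0.03,0.025,0,0,0.05],
    [0,0,0,0,0.05],
  ],
)

```text
t: 1.82
ee_pos: [449.5, -113.4, 318.9]
tcp_rot: [[-0.003, 1.0, 0.002], [1.0, 0.003, 0.001], [0.001, 0.002, -1.0]]
ft_force: [0.3, 0.1, 0.6]
grip_width: 49.7
grasp_force: 0.0
```

```bash
python3 - <<'E'
from h import *
import pickle
im,m=snap('wrist','w1'); pickle.dump((im,m),open('w1.pkl','wb'))
print(np.round(m['cam_to_world'],3))
E
```

```text
[[ 1.00000e+00  2.00000e-03  3.00000e-03  4.48672e+02]
 [ 3.00000e-03 -9.53000e-01 -3.03000e-01 -2.83520e+01]
 [ 3.00000e-03  3.03000e-01 -9.53000e-01  4.80804e+02]
 [ 0.00000e+00  0.00000e+00  0.00000e+00  1.00000e+00]]
```

arm_command(
  rows=[
    [0.04,-0.005,0,0,0.05],
    [0.04,-0.005,0,0,0.05],
    [0.04,-0.005,0,0,0.05],
    [0.04,-0.005,0,0,0.05],
    [0.04,-0.005,0,0,0.05],
    [0.04,0,0,0,0.05],
    [0.03,0,0,0,0.05],
    [0,0,0,0,0.05],
  ],
)

```text
t: 2.53
ee_pos: [421.3, 156.0, 318.7]
tcp_rot: [[-0.002, 1.0, 0.0], [1.0, 0.002, 0.001], [0.001, 0.0, -1.0]]
ft_force: [-0.0, -0.7, 0.1]
grip_width: 49.8
grasp_force: 0.0
```

```bash
python3 - <<'E'
from h import *
import pickle
im,m=snap('wrist','w2'); pickle.dump((im,m),open('w2.pkl','wb'))
print(np.round(m['cam_to_world'],3))
a=cv2.imread('pics/w1.png');b=cv2.imread('pics/w2.png')
cv2.imwrite('pics/w12.png',cv2.resize(np.vstack([a,b]),None,fx=.78,fy=.78))
E
```

```text
[[ 1.00000e+00  2.00000e-03  2.00000e-03  4.20828e+02]
 [ 3.00000e-03 -9.53000e-01 -3.04000e-01  2.41043e+02]
 [ 1.00000e-03  3.04000e-01 -9.53000e-01  4.80654e+02]
 [ 0.00000e+00  0.00000e+00  0.00000e+00  1.00000e+00]]
```

View pics/w12.png

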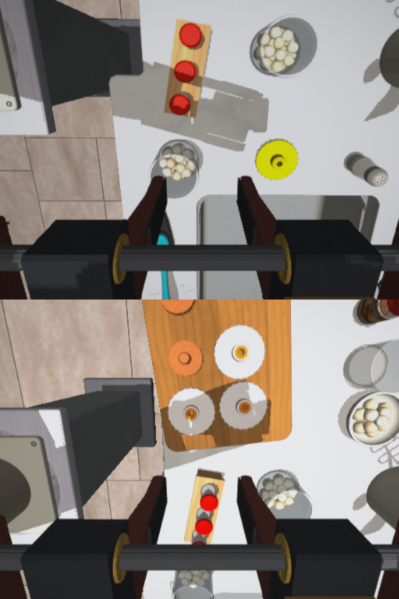

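Wrist view 1: jar2 at about (228,215) full-res, jar1 at (363,58), three red caps at (243,45), (237,92) and (230,133), and the yellow lid at (355,204). Wrist view 2: weight at (237,73), white lids with orange lips at (308,67), (311,138) and (244,146).

```bash
cat >> h.py <<'E'
def blobs(im,lo,hi,amin=15):
    h=cv2.cvtColor(im,cv2.COLOR_RGB2HSV); k=cv2.inRange(h,np.array(lo),np.array(hi))
    n,l,st,c=cv2.connectedComponentsWithStats(k); return [(c[i].round(1).tolist(),int(st[i,4]),st[i,:4].tolist()) for i in range(1,n) if st[i,4]>=amin]
E
python3 - <<'E'
from h import *
import pickle
for f in ['w1','w2']:
    im,m=pickle.load(open(f+'.pkl','rb')); h=cv2.cvtColor(im,cv2.COLOR_RGB2HSV)
    print(f,'red',[b for b in blobs(im,(0,200,90),(5,255,255),30)],'red2',blobs(im,(173,180,60),(180,255,255),30))
    for u,v in [(237,73),(225,73),(308,67),(308,58),(312,136),(300,65),(230,100)]: print((u,v),h[v,u],end=' ')
    print()
t=cv2.imread('pics/top0.png')[...,::-1].copy();h=cv2.cvtColor(t,cv2.COLOR_RGB2HSV)
for u,v in [(160,239),(154,239),(197,236),(228,234),(282,255),(300,258)]: print((u,v),h[v,u],end=' ')
im,m=pickle.load(open('w2.pkl','rb'))
cv2.imwrite('pics/z.png',cv2.resize(im[20:190,190:360,::-1],None,fx=3.5,fy=3.5))
E
```

```text
w1 red [([244.0, 44.3], 614, [230, 30, 29, 31]), ([237.0, 91.4], 554, [224, 78, 27, 27]), ([230.0, 133.7], 512, [218, 121, 26, 26])] red2 []
(237, 73) [ 25 101 206] (225, 73) [ 19 119 208] (308, 67) [105  10 211] (308, 58) [107   9 210] (312, 136) [ 23  14 143] (300, 65) [111   8 211] (230, 100) [  2 227 129] 
w2 red [([500.9, 3.9], 36, [499, 0, 5, 10]), ([267.7, 260.0], 373, [257, 250, 22, 21]), ([261.0, 291.3], 345, [250, 282, 22, 20])] red2 []
(237, 73) [ 13 171 233] (225, 73) [ 12 173 233] (308, 67) [ 15 175 207] (308, 58) [ 16  24 227] (312, 136) [ 15 165 122] (300, 65) [  0   1 228] (230, 100) [ 15 169 193] 
(160, 239) [ 11 185  55] (154, 239) [  8 169 151] (197, 236) [ 13 160 132] (228, 234) [ 15 164 152] (282, 255) [  1 194 162] (300, 258) [  1 194 163]
```

View pics/z.png

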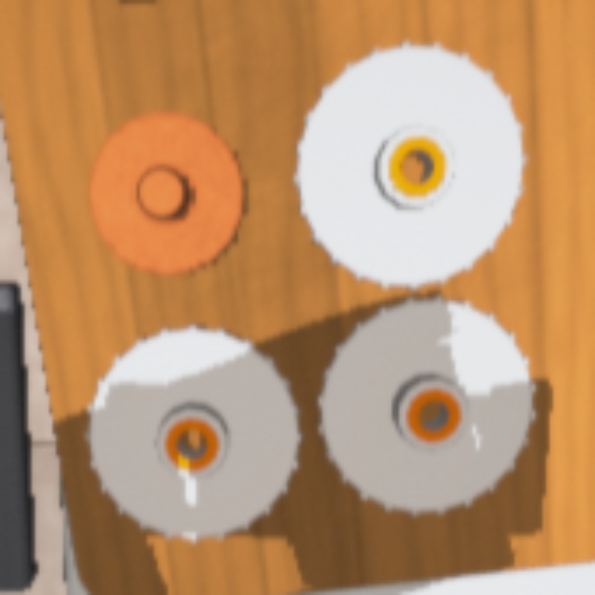

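The enlarged crop confirms white lids with orange lips at (309,68), (314,139) and (245,147), and a terracotta weight whose knob is at (236,75).

```bash
python3 - <<'E'
from h import *
import pickle
i1,m1=pickle.load(open('w1.pkl','rb'));i2,m2=pickle.load(open('w2.pkl','rb'));mt=imaging.camera_model('top')
t=cv2.imread('pics/top0.png')[...,::-1].copy()
print('caps w1/w2',[ (p.round(1),round(e,1)) for p,e in [tri(ray(m1,244,44.3),ray(m2,267.7,260)),tri(ray(m1,237,91.4),ray(m2,261,291.3))]])
for q in [(244,44.3),(237,91.4),(230,133.7)]: print('cap@94',plane(m1,*q,94).round(1))
for n,q,z,tq in [('W3',(236.3,75.1),63,(200,267)),('L1',(309.1,68),50,(197,236)),('L2',(313.7,138.6),50,(228,234)),('L3',(244.6,146.9),50,(230,266))]:
    p,e=tri(ray(m2,*q),ray(mt,*tq)); print(n,plane(m2,*q,z).round(1),'tri',p.round(1),round(e,1))
# red/terracotta/orange in top
for b in blobs(t,(5,120,90),(14,255,255),20): print(b)
E
```

```text
caps w1/w2 [(array([433.8,  14. ,  90.4]), np.float64(0.7)), (array([425.1, -36. ,  89.9]), np.float64(0.4))]
cap@94 [433.6  13.5  94. ]
cap@94 [425.1 -36.   94. ]
cap@94 [416.  -84.1  94. ]
W3 [394.1 251.8  63. ] tri [393.  252.   20.8] 3.6
L1 [484.1 260.7  50. ] tri [483.5 260.3  48.7] 1.8
L2 [494.6 172.7  50. ] tri [493.1 171.3  45.8] 4.7
L3 [402.7 161.4  50. ] tri [401.  161.1  46.8] 3.3
([172.6, 157.0], 29, [168, 154, 10, 6])
([190.7, 248.8], 6872, [139, 203, 118, 90])
([283.0, 253.8], 41, [277, 248, 13, 14])
([306.3, 256.3], 80, [293, 251, 32, 14])
```

arm_command(
  rows=[
    [0.032,-0.009,0.035,0,0.05],
    [0.032,-0.009,0.035,0,0.05],
    [0.032,-0.0093,0.035,0,0.05],
    [0,0,0.04,0,0.05],
    [0,0,0.04,0,0.05],
    [0,0,0.04,0,0.05],
    [0,0,0.04,0,0.05],
    [0,0,0.0147,0,0.05],
  ],
)

```text
t: 3.25
ee_pos: [395.8, 232.5, 49.2]
tcp_rot: [[0.002, 1.0, -0.006], [1.0, -0.002, -0.004], [-0.004, -0.006, -1.0]]
ft_force: [0.1, -1.0, 0.2]
grip_width: 50.2
grasp_force: 0.0
```

arm_command(
  rows=[
    [0,0,0,0,0.0175],
    [0,0,0,0,0.0175],
    [0,0,0,0,0.0175],
    [0,0,0,0,0.0175],
    [0,0,0,0,0.0175],
  ],
)

```text
t: 3.67
ee_pos: [398.9, 236.1, 54.9]
tcp_rot: [[0.001, 1.0, 0.002], [1.0, -0.001, 0.001], [0.001, 0.002, -1.0]]
ft_force: [-0.9, -0.2, 1.0]
grip_width: 20.2
grasp_force: 0.4
```

arm_command(
  rows=[
    [0,0,0,0,0.017],
    [0,0,0,0,0.017],
    [0,0,0,0,0.017],
  ],
)

```text
t: 3.92
ee_pos: [398.0, 236.0, 53.9]
tcp_rot: [[0.0, 1.0, 0.001], [1.0, -0.0, 0.0], [0.0, 0.001, -1.0]]
ft_force: [-0.5, -0.1, 1.7]
grip_width: 17.1
grasp_force: 0.5
```

arm_command(
  rows=[
    [0,0,0,0,0.05],
    [0,0,0,0,0.05],
    [0,0,0,0,0.05],
    [0,0,0,0,0.05],
    [0.016,-0.004,0,0,0.05],
    [0,0,0.008,0,0.05],
    [0,0,0.008,0,0.05],
    [0,0,0,0,0.05],
  ],
)

```text
t: 4.58
ee_pos: [392.9, 251.2, 35.8]
tcp_rot: [[0.0, 1.0, -0.002], [1.0, -0.0, -0.001], [-0.001, -0.002, -1.0]]
ft_force: [-0.4, -0.4, 0.3]
grip_width: 49.8
grasp_force: 0.0
```

```bash
python3 - <<'E'
from h import *
im,m=snap('wrist','w3'); 
cv2.imwrite('pics/z3.png',im[...,::-1])
E
```

```text
(no output)
```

View pics/z3.png

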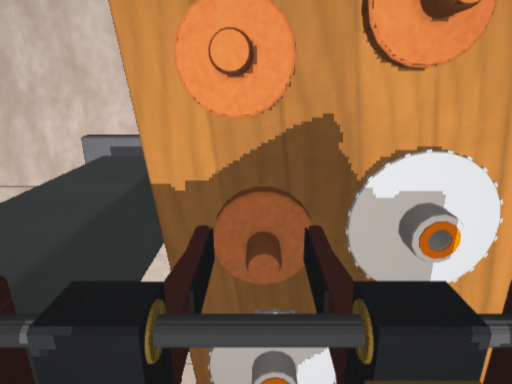

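The knob is at (263,250), centred between the fingers. Close on it, and test how the force depends on the commanded opening.

arm_command(
  rows=[
    [0,0,0,0,0.0175],
    [0,0,0,0,0.0175],
    [0,0,0,0,0.0175],
    [0,0,0,0,0.0175],
    [0,0,0,0,0.0175],
    [0,0,0,0,0.0175],
    [0,0,0,0,0.0175],
    [0,0,0,0,0.0175],
  ],
)

```text
t: 5.3
ee_pos: [394.2, 252.0, 37.6]
tcp_rot: [[0.001, 1.0, 0.001], [1.0, -0.001, 0.0], [0.0, 0.001, -1.0]]
ft_force: [1.6, 0.1, 0.6]
grip_width: 17.5
grasp_force: 9.6
```

arm_command(
  rows=[
    [0,0,0,0,0.0165],
    [0,0,0,0,0.0165],
    [0,0,0,0,0.0165],
  ],
)

```text
t: 5.55
ee_pos: [394.2, 252.0, 37.6]
tcp_rot: [[0.001, 1.0, 0.001], [1.0, -0.001, 0.0], [0.0, 0.001, -1.0]]
ft_force: [1.3, -1.1, 2.8]
grip_width: 17.2
grasp_force: 30.0
```

arm_command(
  rows=[
    [0,0,0,0,0.01],
    [0,0,0,0,0.01],
    [0,0,0,0,0.01],
  ],
)

```text
t: 5.8
ee_pos: [394.2, 252.0, 37.6]
tcp_rot: [[0.001, 1.0, 0.001], [1.0, -0.001, 0.0], [0.0, 0.001, -1.0]]
ft_force: [1.6, -2.1, 4.3]
grip_width: 17.4
grasp_force: 30.0
```

arm_command(
  rows=[
    [0,0,-0.03,0,0.01],
    [0,0,-0.03,0,0.01],
    [0,0,-0.03,0,0.01],
    [-0.03,0.015,-0.02,0,0.01],
    [-0.03,0.015,-0.02,0,0.01],
    [-0.03,0.015,-0.02,0,0.01],
    [-0.03,0.015,-0.02,0,0.01],
    [-0.03,0.015,-0.01,0,0.01],
  ],
)

```text
t: 6.47
ee_pos: [469.3, 100.7, 219.2]
tcp_rot: [[0.0, 1.0, 0.001], [1.0, -0.0, 0.001], [0.001, 0.001, -1.0]]
ft_force: [0.9, 0.5, -1.6]
grip_width: 17.6
grasp_force: 30.0
```

arm_command(
  rows=[
    [-0.03,0.015,0,0,0.01],
    [-0.03,0.015,0,0,0.01],
    [-0.03,0.015,0,0,0.01],
    [-0.03,0.015,0,0,0.01],
    [-0.03,0.015,0,0,0.01],
    [-0.03,0.02,0,0,0.01],
    [0,0,0,0,0.01],
    [0,0,0,0,0.01],
  ],
)

```text
t: 7.13
ee_pos: [563.4, -79.3, 216.3]
tcp_rot: [[0.003, 1.0, -0.002], [1.0, -0.003, 0.001], [0.001, -0.002, -1.0]]
ft_force: [1.0, 0.4, -1.4]
grip_width: 17.6
grasp_force: 30.0
```

```bash
python3 - <<'E'
from h import *
s=sensors.read_state(); print(s['ee_pos'],s['grip_width'])
im,m=snap('wrist','w4'); print(np.round(np.array(m['cam_to_world'])[:3,3]))
print(proj(m,(566,0,95)))
t,mt=snap('top','t4'); t=t[125:300,200:400,::-1]
t=cv2.resize(t,None,fx=2,fy=2)
cv2.imwrite('pics/z4.png',im[...,::-1])
E
```

```text
[563.40943898 -79.32335632 216.31083663] 17.557785279470085
[564.   6. 378.]
(np.float64(261.72497385167793), np.float64(91.61210948816289))
```

View pics/z4.png

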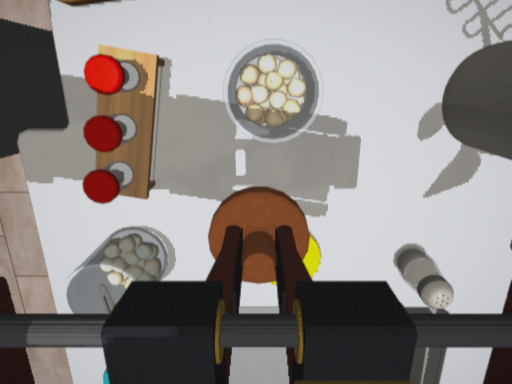

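Jar1 rim: circle centre about (273,90), outer radius about 51 px. The held weight is at (258,235).

```bash
cat >> h.py <<'E'
def circ(im,m,guess,z,R,up=4,w=70):
    """circle of radius R mm at height z near pixel guess -> world xy, fit in upscaled crop"""
    u,v=map(int,guess); y0=max(0,v-w);x0=max(0,u-w); c=im[y0:v+w,x0:u+w]; g=cv2.cvtColor(cv2.resize(c,None,fx=up,fy=up,interpolation=cv2.INTER_CUBIC),cv2.COLOR_RGB2GRAY)
    r=m['fx']*R/(np.array(m['cam_to_world'])[2,3]-z)*up/0.97
    cs=cv2.HoughCircles(g,cv2.HOUGH_GRADIENT_ALT,1.5,5,param1=60,param2=0.5,minRadius=int(r*.9),maxRadius=int(r*1.1))
    return [] if cs is None else [((a+.5)/up-.5+x0,(b+.5)/up-.5+y0,rr/r,plane(m,(a+.5)/up-.5+x0,(b+.5)/up-.5+y0,z)[:2].round(1)) for a,b,rr in cs[0][:6,:3]]
E
python3 - <<'E'
from h import *
im=cv2.imread('pics/w4.png')[...,::-1].copy(); m=imaging.camera_model('wrist')
print('out',circ(im,m,(273,90),95,42.5)); print('in',circ(im,m,(273,90),95,38))
print(plane(m,273,90.5,95), 'tri', [ (a.round(1),b.round(1)) for a,b in [tri(ray(m,273,90.5),ray(imaging.camera_model('top'),288,207))]])
E
```

```text
out [(np.float32(274.25), np.float32(90.125), np.float64(0.9962496982433924), array([575.2,   2.9]))]
in [(np.float32(270.5), np.float32(95.375), np.float64(1.015909704970022), array([572.1,  -1.3])), (np.float32(267.5), np.float32(83.375), np.float64(1.01025976757115), array([569.5,   8.3]))]
[574.18419381   2.63153181  95.        ] tri [(array([575.6,  -0.6,  39.7]), np.float64(4.9))]
```

arm_command(
  rows=[
    [0.021,0.011,0,0,0.01],
    [0.021,0,0,0,0.01],
    [0.02,0,0,0,0.01],
    [0.02,0,0,0,0.01],
    [0,0,0.025,0,0.01],
    [0,0,0.025,0,0.01],
    [0,0,0.025,0,0.01],
    [0,0,0,0,0.01],
  ],
)

```text
t: 7.9
ee_pos: [570.3, 5.5, 138.1]
tcp_rot: [[-0.002, 1.0, -0.009], [1.0, 0.002, 0.0], [0.0, -0.009, -1.0]]
ft_force: [-1.3, -0.9, -1.4]
grip_width: 17.7
grasp_force: 30.0
```

arm_command(
  rows=[
    [0,0,0.025,0,0.01],
    [0,0,0.025,0,0.01],
    [0,0,0.025,0,0.01],
    [0,0,0.012,0,0.01],
    [0,0,0,0,0.01],
    [0,0,0,0,0.01],
  ],
)

```text
t: 8.4
ee_pos: [574.7, 4.2, 56.0]
tcp_rot: [[0.0, 1.0, -0.0], [1.0, -0.0, 0.0], [0.0, -0.0, -1.0]]
ft_force: [-0.2, 0.1, 0.3]
grip_width: 17.7
grasp_force: 30.0
```

arm_command(
  rows=[
    [0,0,0.004,0,0.01],
    [0,0,0,0,0.01],
    [0,0,0,0,0.026],
    [0,0,0,0,0.026],
    [0,0,0,0,0.026],
    [0,0,-0.01,0,0.026],
    [0,0,-0.02,0,0.026],
    [0,0,-0.02,0,0.026],
  ],
)

```text
t: 9.07
ee_pos: [574.2, 3.7, 102.1]
tcp_rot: [[0.001, 1.0, -0.001], [1.0, -0.001, 0.0], [0.0, -0.001, -1.0]]
ft_force: [-0.5, -0.2, 0.9]
grip_width: 26.2
grasp_force: 0.0
```

arm_command(
  rows=[
    [0,0,-0.03,0,0.05],
    [0,0,-0.03,0,0.05],
    [0,0,-0.03,0,0.05],
    [0,0,-0.015,0,0.05],
    [-0.03,0,0,0,0.05],
    [-0.03,0,0,0,0.05],
    [-0.025,0,0,0,0.05],
    [0,0,0,0,0.05],
  ],
)

```text
t: 9.73
ee_pos: [574.8, -84.7, 207.7]
tcp_rot: [[0.003, 1.0, 0.002], [1.0, -0.003, -0.001], [-0.001, 0.002, -1.0]]
ft_force: [-0.4, -0.3, -0.7]
grip_width: 50.3
grasp_force: 0.0
```

```bash
python3 - <<'E'
from h import *
im,m=snap('wrist','w5'); g=proj(m,(574.5,2.8,95)); print(g,np.round(np.array(m['cam_to_world'])[:3,3],1))
print('out',circ(im,m,g,95,42.5)); print('puck', circ(im,m,proj(m,(574.5,2.8,48)),48,29))
print(blobs(im,(4,120,60),(14,255,255),60))
cv2.imwrite('pics/z5.png',im[...,::-1])
E
```

```text
(np.float64(257.6605539596634), np.float64(80.9142831526599)) [574.6   0.8 369.4]
out [(np.float32(257.875), np.float32(85.375), np.float64(1.0039985462470638), array([574.7,  -0.6]))]
puck [(np.float32(259.75), np.float32(77.0), np.float64(0.9973904910057789), array([576.5,   6.6])), (np.float32(266.125), np.float32(59.0), np.float64(0.9813741101430099), array([582.4,  22.3])), (np.float32(274.0), np.float32(62.75), np.float64(0.9873638986383318), array([589.7,  19.1])), (np.float32(245.125), np.float32(62.75), np.float64(0.9799815296237568), array([563. ,  19.1]))]
[([258.6, 77.2], 3042, [229, 46, 60, 64])]
```

View pics/z5.png

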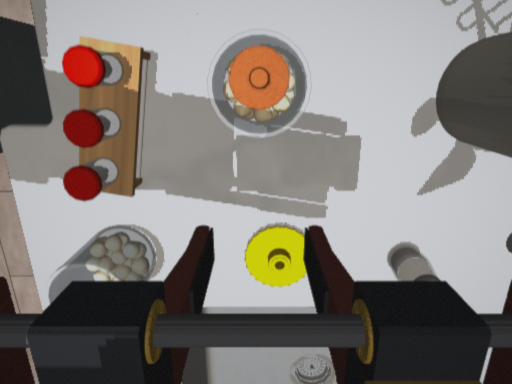

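The weight lies in jar1, puck centre (259,77) and rim centre (258,85), about 7 mm off axis, which is within tolerance. The yellow lid (278,255) and shaker (412,262) are untouched.

arm_command(
  rows=[
    [0.03,-0.016,0,0,0.05],
    [0.03,-0.016,0,0,0.05],
    [0.03,-0.016,0,0,0.05],
    [0.03,-0.016,0,0,0.05],
    [0.03,-0.016,0,0,0.05],
    [0.03,-0.016,0,0,0.05],
    [0.03,-0.016,0,0,0.05],
    [0.03,-0.016,0,0,0.05],
  ],
)

```text
t: 10.45
ee_pos: [445.4, 160.9, 206.9]
tcp_rot: [[0.0, 1.0, 0.0], [1.0, -0.0, 0.0], [0.0, 0.0, -1.0]]
ft_force: [0.1, 0.2, -0.6]
grip_width: 50.5
grasp_force: 0.0
```

arm_command(
  rows=[
    [0.03,-0.016,0,0,0.05],
    [0.03,-0.016,0,0,0.05],
    [0.03,-0.016,0,0,0.05],
    [0.02,-0.014,0,0,0.05],
    [0,0,0,0,0.05],
    [0,0,0,0,0.05],
    [0,0,0,0,0.05],
    [0,0,0,0,0.05],
  ],
)

```text
t: 11.12
ee_pos: [385.2, 268.5, 206.6]
tcp_rot: [[0.001, 1.0, 0.0], [1.0, -0.001, 0.0], [0.0, 0.0, -1.0]]
ft_force: [1.3, -0.4, 0.0]
grip_width: 50.6
grasp_force: 0.0
```

```bash
python3 - <<'E'
from h import *
im,m=snap('wrist','w6'); print(np.round(np.array(m['cam_to_world'])[:3,3],1))
g=proj(m,(384,350,35)); print(g); print('puck', circ(im,m,g,35,29,w=60),'knob',circ(im,m,proj(m,(384,350,63)),63,9,w=40,up=6))
E
```

```text
[385.  353.7 368.4]
(np.float64(257.3216756553782), np.float64(88.03896946825832))
puck [] knob [(np.float32(255.33333), np.float32(89.83333), np.float64(0.9962724348526575), array([382.3, 348.8]))]
```

arm_command(
  rows=[
    [0.02,-0.003,0,0,0.05],
    [0.02,0,0.01,0,0.05],
    [0.02,0,0.02,0,0.05],
    [0.0203,0,0.025,0,0.05],
    [0,0,0.025,0,0.05],
    [0,0,0.025,0,0.05],
    [0,0,0.025,0,0.05],
    [0,0,0,0,0.05],
  ],
)

```text
t: 11.83
ee_pos: [380.3, 346.5, 72.5]
tcp_rot: [[0.002, 1.0, -0.006], [1.0, -0.002, -0.005], [-0.005, -0.006, -1.0]]
ft_force: [-0.4, -0.3, -0.4]
grip_width: 50.0
grasp_force: 0.0
```

arm_command(
  rows=[
    [0,0,0.02,0,0.05],
    [0,0,0.019,0,0.05],
    [0,0,0,0,0.05],
    [0,0,0,0,0.05],
  ],
)

```text
t: 12.17
ee_pos: [382.4, 348.8, 37.9]
tcp_rot: [[0.002, 1.0, -0.001], [1.0, -0.002, -0.001], [-0.001, -0.001, -1.0]]
ft_force: [-1.0, 0.8, 0.0]
grip_width: 50.0
grasp_force: 0.0
```

arm_command(
  rows=[
    [0,0,0,0,0.01],
    [0,0,0,0,0.01],
    [0,0,0,0,0.01],
    [0,0,0,0,0.01],
    [0,0,0,0,0.01],
    [0,0,0,0,0.01],
    [0,0,-0.03,0,0.01],
    [0,0,-0.03,0,0.01],
  ],
)

```text
t: 12.83
ee_pos: [380.5, 348.0, 96.5]
tcp_rot: [[0.001, 1.0, -0.004], [1.0, -0.001, -0.003], [-0.003, -0.004, -1.0]]
ft_force: [0.7, 0.4, -1.2]
grip_width: 17.4
grasp_force: 30.0
```

arm_command(
  rows=[
    [0,0,-0.03,0,0.01],
    [-0.02,0.003,-0.03,0,0.01],
    [-0.03,0.003,-0.03,0,0.01],
    [-0.03,0.003,-0.02,0,0.01],
    [-0.03,0.003,0,0,0.01],
    [-0.03,0.003,0,0,0.01],
    [-0.03,0.003,0,0,0.01],
    [-0.03,0.003,0,0,0.01],
  ],
)

```text
t: 13.5
ee_pos: [402.3, 148.4, 206.9]
tcp_rot: [[0.0, 1.0, 0.0], [1.0, -0.0, 0.0], [0.0, 0.0, -1.0]]
ft_force: [0.2, -0.5, -1.9]
grip_width: 17.3
grasp_force: 30.0
```

arm_command(
  rows=[
    [-0.03,0,0,0,0.01],
    [-0.03,0,0,0,0.01],
    [-0.03,0,0,0,0.01],
    [-0.03,0,0,0,0.01],
    [-0.03,0,0,0,0.01],
    [-0.03,0,0,0,0.01],
    [-0.03,0,0,0,0.01],
    [-0.03,0,0,0,0.01],
  ],
)

```text
t: 14.17
ee_pos: [402.0, -91.5, 206.8]
tcp_rot: [[0.001, 1.0, -0.0], [1.0, -0.001, 0.0], [0.0, -0.0, -1.0]]
ft_force: [-0.4, 1.0, -2.1]
grip_width: 17.4
grasp_force: 30.0
```

arm_command(
  rows=[
    [-0.03,0,0,0,0.01],
    [-0.03,0,0,0,0.01],
    [-0.03,0,0,0,0.01],
    [-0.03,0,0,0,0.01],
    [-0.03,0,0,0,0.01],
    [0,0,0,0,0.01],
    [0,0,0,0,0.01],
    [0,0,0,0,0.01],
  ],
)

```text
t: 14.83
ee_pos: [401.9, -239.7, 206.4]
tcp_rot: [[0.001, 1.0, -0.001], [1.0, -0.001, 0.001], [0.001, -0.001, -1.0]]
ft_force: [-1.1, -0.0, -0.9]
grip_width: 17.6
grasp_force: 30.0
```

```bash
python3 - <<'E'
from h import *
print(sensors.read_state()['ee_pos'])
im,m=snap('wrist','w7'); g=proj(m,(410,-193,95)); print(g,np.round(np.array(m['cam_to_world'])[:3,3],1))
print('out',circ(im,m,g,95,42.5,w=90)); print('in',circ(im,m,g,95,38,w=90));
t,mt=snap('top','t7')
for g in [(574.5,0,95),(410,-195,95)]: print(proj(mt,g),circ(t,mt,proj(mt,g),95,42.5,w=25,up=6))
E
```

```text
[ 401.89761067 -239.69184901  206.38730209]
(np.float64(268.4010400305418), np.float64(132.48574618824222)) [ 401.9 -154.6  368.3]
out [(np.float32(257.875), np.float32(145.125), np.float64(0.9525131427069968), array([ 401.2, -203.7])), (np.float32(254.125), np.float32(145.125), np.float64(0.9909318572378839), array([ 398. , -203.7]))]
in [(np.float32(259.75), np.float32(142.125), np.float64(1.0060270470583823), array([ 402.8, -201.1])), (np.float32(259.0), np.float32(154.125), np.float64(1.0154612833976122), array([ 402.1, -211.4]))]
(np.float64(288.1347419087248), np.float64(204.12182446738723)) [(np.float32(287.58334), np.float32(206.08333), np.float64(0.9656920100634326), array([568.9,   1.5]))]
(np.float64(358.7993587600404), np.float64(265.0166850598471)) [(np.float32(362.58334), np.float32(266.83334), np.float64(0.9865643198247701), array([ 405.3, -205.2])), (np.float32(358.08334), np.float32(267.33334), np.float64(1.0128320982653891), array([ 403.7, -192.9]))]
```

arm_command(
  rows=[
    [-0.025,0,0,0,0.01],
    [-0.023,0,0,0,0.01],
    [0,0,0,0,0.01],
    [0,0,0,0,0.01],
    [0,0,0,0,0.01],
    [0,0,0,0,0.01],
  ],
)

```text
t: 15.43
ee_pos: [402.3, -286.9, 206.6]
tcp_rot: [[-0.0, 1.0, -0.001], [1.0, 0.0, 0.001], [0.001, -0.001, -1.0]]
ft_force: [0.1, 0.6, -1.3]
grip_width: 17.5
grasp_force: 30.0
```

```bash
python3 - <<'E'
from h import *
print(sensors.read_state()['ee_pos'])
im,m=snap('wrist','w8'); g=proj(m,(400,-203,95)); print(g,np.round(np.array(m['cam_to_world'])[:3,3],1))
print('out',circ(im,m,g,95,42.5,w=80)); print('in',circ(im,m,g,95,38,w=80));
u,v=map(int,g);cv2.imwrite('pics/z8.png',cv2.resize(im[max(0,v-80):v+80,u-90:u+90,::-1],None,fx=3.5,fy=3.5))
E
```

```text
[ 402.2918587  -286.94106666  206.62427796]
(np.float64(255.92862664599713), np.float64(85.85304158329612)) [ 402.1 -201.8  368.5]
out [(np.float32(260.5), np.float32(87.125), np.float64(0.980556101989686), array([ 403.7, -204. ])), (np.float32(255.625), np.float32(98.375), np.float64(1.026408830789254), array([ 399.7, -212.7])), (np.float32(269.125), np.float32(96.875), np.float64(0.9579015835972972), array([ 410.7, -211.5]))]
in [(np.float32(257.875), np.float32(86.75), np.float64(1.0428139613549832), array([ 401.6, -203.7])), (np.float32(258.625), np.float32(89.75), np.float64(1.0257833877446532), array([ 402.2, -206. ])), (np.float32(263.125), np.float32(76.625), np.float64(0.972765243515382), array([ 405.7, -196. ])), (np.float32(269.125), np.float32(93.5), np.float64(0.9748574239678149), array([ 410.7, -208.9])), (np.float32(250.75), np.float32(83.75), np.float64(0.9535850773111509), array([ 395.8, -201.4]))]
```

View pics/z8.png

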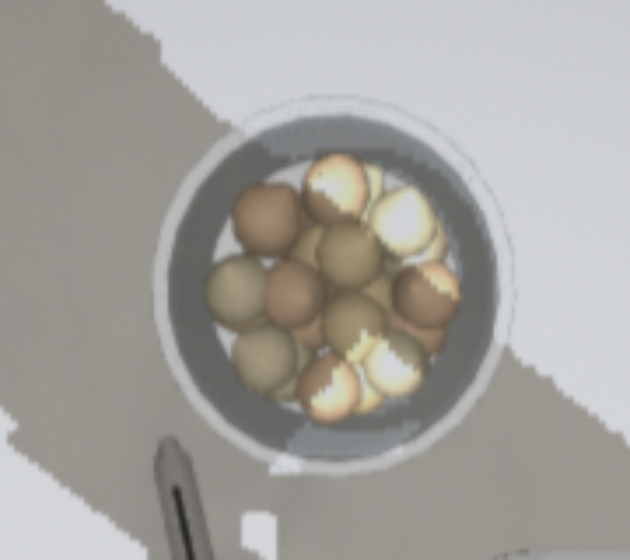

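Jar2 rim centre is at crop (335,285), which is pixel (260.6,86.5); this matches the first fit, (403.7,-204).

arm_command(
  rows=[
    [0.021,0,0,0,0.01],
    [0.021,0,0,0,0.01],
    [0.021,0,0,0,0.01],
    [0.02,0,0,0,0.01],
    [0,0,0.015,0,0.01],
    [0,0,0.025,0,0.01],
    [0,0,0.02,0,0.01],
    [0,0,0,0,0.01],
  ],
)

```text
t: 16.15
ee_pos: [400.4, -203.2, 144.1]
tcp_rot: [[-0.001, 1.0, -0.005], [1.0, 0.001, 0.003], [0.003, -0.005, -1.0]]
ft_force: [-1.3, 0.4, -1.2]
grip_width: 17.8
grasp_force: 30.0
```

arm_command(
  rows=[
    [0,0,0.025,0,0.01],
    [0,0,0.025,0,0.01],
    [0,0,0.025,0,0.01],
    [0,0,0.02,0,0.01],
    [0,0,0,0,0.01],
    [0,0,0,0,0.01],
  ],
)

```text
t: 16.65
ee_pos: [402.4, -204.9, 52.0]
tcp_rot: [[0.0, 1.0, -0.001], [1.0, -0.0, 0.001], [0.001, -0.001, -1.0]]
ft_force: [-0.0, 0.5, -0.8]
grip_width: 17.7
grasp_force: 51.5
```

arm_command(
  rows=[
    [0,0,0,0,0.026],
    [0,0,0,0,0.026],
    [0,0,0,0,0.026],
    [0,0,-0.01,0,0.026],
    [0,0,-0.02,0,0.026],
    [0,0,-0.025,0,0.026],
    [0,0,-0.025,0,0.026],
    [0,0,-0.025,0,0.05],
  ],
)

```text
t: 17.32
ee_pos: [402.4, -205.1, 159.1]
tcp_rot: [[0.001, 1.0, 0.001], [1.0, -0.001, -0.0], [-0.0, 0.001, -1.0]]
ft_force: [0.7, -0.6, 0.5]
grip_width: 29.6
grasp_force: 0.0
```

arm_command(
  rows=[
    [0,0,-0.025,0,0.05],
    [0,0,-0.025,0,0.05],
    [-0.025,0,0,0,0.05],
    [-0.03,0,0,0,0.05],
    [-0.027,0,0,0,0.05],
    [0,0,0,0,0.05],
    [0,0,0,0,0.05],
    [0,0,0,0,0.05],
  ],
)

```text
t: 17.98
ee_pos: [402.0, -286.6, 207.3]
tcp_rot: [[0.001, 1.0, 0.0], [1.0, -0.001, 0.0], [0.0, 0.0, -1.0]]
ft_force: [-0.0, 0.7, -0.2]
grip_width: 49.8
grasp_force: 0.0
```

```bash
python3 - <<'E'
from h import *
print(sensors.read_state()['ee_pos'])
im,m=snap('wrist','w9'); g=proj(m,(403,-204,95)); print(g,np.round(np.array(m['cam_to_world'])[:3,3],1))
print('out',circ(im,m,g,95,42.5,w=80)); print('puck',circ(im,m,g,48,29,w=80)); print('knob',circ(im,m,g,76,9,w=40,up=6))
print(blobs(im,(4,120,30),(14,255,255),400))
E
```

```text
[ 402.04234951 -286.64111594  207.29718899]
(np.float64(259.728873509073), np.float64(87.46309355811907)) [ 401.9 -201.5  369.2]
out [(np.float32(261.125), np.float32(85.75), np.float64(0.9860051179280824), array([ 404.1, -202.7]))]
puck [(np.float32(277.25), np.float32(77.5), np.float64(0.9934912195954829), array([ 419.6, -195.5])), (np.float32(266.75), np.float32(107.5), np.float64(0.9824365063074559), array([ 409.9, -222.9])), (np.float32(261.875), np.float32(92.5), np.float64(1.0260396313874123), array([ 405.2, -209. ])), (np.float32(249.125), np.float32(104.125), np.float64(0.9840181936771426), array([ 393. , -219.7])), (np.float32(257.0), np.float32(81.25), np.float64(1.0362919233595642), array([ 400.6, -198.9]))]
knob [(np.float32(260.08334), np.float32(88.83333), np.float64(1.0046988435441642), array([ 403.4, -205.3]))]
[([259.4, 87.8], 2927, [230, 57, 60, 63])]
```

arm_command(
  rows=[
    [0.03,0,0,0,0.05],
    [0.03,0,0,0,0.05],
    [0.03,0,0,0,0.05],
    [0.03,0,0,0,0.05],
    [0.03,0,0,0,0.05],
    [0.03,0,0,0,0.05],
    [0.03,0,0,0,0.05],
    [0.03,0,0,0,0.05],
  ],
)

```text
t: 18.7
ee_pos: [401.7, -44.9, 207.0]
tcp_rot: [[-0.0, 1.0, -0.0], [1.0, 0.0, 0.0], [0.0, -0.0, -1.0]]
ft_force: [-0.1, 0.3, 0.5]
grip_width: 49.9
grasp_force: 0.0
```

arm_command(
  rows=[
    [0.03,0,0,0,0.05],
    [0.03,0,0,0,0.05],
    [0.03,0,0,0,0.05],
    [0.03,0,0,0,0.05],
    [0.004,0,0,0,0.05],
    [0,0,0,0,0.05],
    [0,0,0,0,0.05],
    [0,0,0,0,0.05],
  ],
)

```text
t: 19.37
ee_pos: [402.3, 76.3, 206.8]
tcp_rot: [[0.001, 1.0, -0.0], [1.0, -0.001, -0.0], [-0.0, -0.0, -1.0]]
ft_force: [0.4, -0.1, 0.4]
grip_width: 50.2
grasp_force: 0.0
```

```bash
python3 - <<'E'
from h import *
print(sensors.read_state()['ee_pos'])
im,m=snap('wrist','w10'); g=proj(m,(402,161,50)); print(g,np.round(np.array(m['cam_to_world'])[:3,3],1))
print('fl',circ(im,m,g,34,42,w=80)); print('neck',circ(im,m,g,50,14,w=40,up=6)); print('lip',circ(im,m,g,50,9,w=40,up=6),circ(im,m,g,50,6,w=40,up=6))
print([b for b in blobs(im,(10,195,60),(30,255,255),40)])
E
```

```text
[402.32129583  76.2586451  206.75967673]
(np.float64(258.27380914213995), np.float64(84.56745231204744)) [402.2 161.5 368.6]
fl [(np.float32(257.875), np.float32(81.625), np.float64(1.027404566258539), array([401.6, 163.7]))]
neck [(np.float32(259.58334), np.float32(82.58333), np.float64(1.0099128052591977), array([403.2, 162.8])), (np.float32(263.08334), np.float32(84.08333), np.float64(0.9914336828103996), array([406.5, 161.4]))]
lip [(np.float32(263.08334), np.float32(79.33333), np.float64(1.0019367338847722), array([406.5, 165.6])), (np.float32(265.33334), np.float32(82.08333), np.float64(0.989023141617946), array([408.6, 163.2])), (np.float32(260.83334), np.float32(81.83333), np.float64(0.9928390115680581), array([404.4, 163.4]))] []
[([358.0, 70.2], 221, [348, 60, 21, 22]), ([258.8, 82.9], 208, [249, 73, 21, 21])]
```

arm_command(
  rows=[
    [0.022,0,0,0,0.05],
    [0.022,0,0.01,0,0.05],
    [0.022,0,0.02,0,0.05],
    [0.0203,0,0.025,0,0.05],
    [0,0,0.025,0,0.05],
    [0,0,0.025,0,0.05],
    [0,0,0.025,0,0.05],
    [0,0,0,0,0.05],
  ],
)

```text
t: 20.08
ee_pos: [400.3, 161.2, 73.4]
tcp_rot: [[0.002, 1.0, -0.007], [1.0, -0.002, -0.003], [-0.003, -0.007, -1.0]]
ft_force: [-1.1, -0.4, -0.8]
grip_width: 49.9
grasp_force: 0.0
```

arm_command(
  rows=[
    [0,0,0.02,0,0.05],
    [0,0,0.019,0,0.05],
    [0,0,0,0,0.05],
    [0,0,0,0,0.05],
    [0,0,0,0,0.05],
  ],
)

```text
t: 20.5
ee_pos: [403.6, 162.9, 39.0]
tcp_rot: [[0.002, 1.0, 0.001], [1.0, -0.002, 0.0], [0.0, 0.001, -1.0]]
ft_force: [0.5, 0.4, 0.8]
grip_width: 49.7
grasp_force: 0.0
```

arm_command(
  rows=[
    [0,0,0,0,0.02],
    [0,0,0,0,0.02],
    [0,0,0,0,0.02],
    [0,0,0,0,0.02],
    [0,0,0,0,0.02],
    [0,0,0,0,0.02],
  ],
)

```text
t: 21.0
ee_pos: [403.1, 163.3, 38.2]
tcp_rot: [[0.0, 1.0, 0.001], [1.0, -0.0, 0.0], [0.0, 0.001, -1.0]]
ft_force: [-0.7, -0.6, 6.7]
grip_width: 26.4
grasp_force: 30.0
```

arm_command(
  rows=[
    [0,0,-0.025,0,0.02],
    [0,0,-0.03,0,0.02],
    [0,0,-0.03,0,0.02],
    [-0.02,0,-0.03,0,0.02],
    [-0.03,0,-0.03,0,0.02],
    [-0.03,0,-0.024,0,0.02],
    [-0.03,0,0,0,0.02],
    [-0.03,0,0,0,0.02],
  ],
)

```text
t: 21.67
ee_pos: [403.4, 22.5, 207.9]
tcp_rot: [[-0.0, 1.0, 0.004], [1.0, 0.0, 0.0], [0.0, 0.004, -1.0]]
ft_force: [0.1, 0.1, -0.8]
grip_width: 26.4
grasp_force: 30.0
```

arm_command(
  rows=[
    [-0.03,0,0,0,0.02],
    [-0.03,0,0,0,0.02],
    [-0.03,0,0,0,0.02],
    [-0.03,0,0,0,0.02],
    [-0.03,0,0,0,0.02],
    [-0.03,0,0,0,0.02],
    [-0.03,0,0,0,0.02],
    [-0.03,0,0,0,0.02],
  ],
)

```text
t: 22.33
ee_pos: [401.9, -217.7, 206.0]
tcp_rot: [[0.001, 1.0, -0.0], [1.0, -0.001, 0.0], [0.0, -0.0, -1.0]]
ft_force: [0.1, 0.1, -1.1]
grip_width: 26.1
grasp_force: 30.0
```

arm_command(
  rows=[
    [-0.03,0,0,0,0.02],
    [-0.03,0,0,0,0.02],
    [-0.01,0,0,0,0.02],
    [0,0,0,0,0.02],
    [0,0,0,0,0.02],
    [0,0,0,0,0.02],
  ],
)

```text
t: 22.83
ee_pos: [402.0, -284.9, 205.9]
tcp_rot: [[0.0, 1.0, -0.001], [1.0, -0.0, 0.001], [0.001, -0.001, -1.0]]
ft_force: [0.0, -0.3, -1.5]
grip_width: 26.3
grasp_force: 30.0
```

```bash
python3 - <<'E'
from h import *
print(sensors.read_state()['ee_pos'])
im,m=snap('wrist','w11'); g=proj(m,(403,-204,95)); print(g,np.round(np.array(m['cam_to_world'])[:3,3],1))
print('out',circ(im,m,g,95,42.5,w=80)); print('in',circ(im,m,g,95,38,w=80));print('knob',circ(im,m,g,76,9,w=40,up=6))
print([b for b in blobs(im,(10,195,60),(30,255,255),40)], blobs(im,(4,120,30),(14,255,255),400))
E
```

```text
[ 402.02286386 -284.88625871  205.85925431]
(np.float64(260.0029246227663), np.float64(89.92406964084421)) [ 402.  -199.8  367.8]
out [(np.float32(261.0), np.float32(88.5), np.float64(1.0041283045831444), array([ 403.8, -202.9])), (np.float32(261.0), np.float32(88.5), np.float64(0.9252225427806262), array([ 403.8, -202.9]))]
in [(np.float32(259.5), np.float32(91.125), np.float64(1.0332446863467246), array([ 402.6, -204.9])), (np.float32(256.875), np.float32(88.5), np.float64(1.0545389508910208), array([ 400.5, -202.9])), (np.float32(269.625), np.float32(93.0), np.float64(0.9594744956930382), array([ 410.8, -206.4])), (np.float32(255.0), np.float32(79.5), np.float64(0.960287606691522), array([ 399., -196.]))]
knob [(np.float32(259.08334), np.float32(91.08333), np.float64(0.9968640712803818), array([ 402.3, -205.2]))]
[([446.6, 88.5], 5102, [406, 47, 82, 84]), ([258.5, 257.4], 625, [240, 241, 38, 34])] [([259.8, 90.2], 2936, [230, 60, 61, 62]), ([258.6, 257.4], 729, [239, 240, 40, 36])]
```

```bash
python3 - <<'E'
from h import *
m=imaging.camera_model('wrist'); print(plane(m,258.5,257.4,217.7), sensors.read_state()['ee_pos'])
E
```

```text
[ 402.01790908 -285.59497136  217.7       ] [ 402.18050619 -284.79460996  205.98467877]
```

arm_command(
  rows=[
    [0.021,0.001,0,0,0.02],
    [0.021,0,0,0,0.02],
    [0.021,0,0,0,0.02],
    [0.02,0,0,0,0.02],
    [0,0,0.02,0,0.02],
    [0,0,0.02,0,0.02],
    [0,0,0.02,0,0.02],
    [0,0,0,0,0.02],
  ],
)

```text
t: 23.55
ee_pos: [401.5, -200.9, 143.7]
tcp_rot: [[-0.001, 1.0, -0.005], [1.0, 0.001, 0.003], [0.003, -0.005, -1.0]]
ft_force: [-0.8, 0.9, -0.8]
grip_width: 26.4
grasp_force: 30.0
```

arm_command(
  rows=[
    [0,0,0.012,0,0.02],
    [0,0,0,0,0.02],
    [0,0,0,0,0.02],
    [0,0,0,0,0.02],
    [0,0,0,0,0.02],
  ],
)

```text
t: 23.97
ee_pos: [404.1, -203.5, 135.2]
tcp_rot: [[0.0, 1.0, 0.001], [1.0, -0.0, -0.001], [-0.001, 0.001, -1.0]]
ft_force: [0.7, 0.2, -1.3]
grip_width: 26.6
grasp_force: 30.0
```

arm_command(
  rows=[
    [0.0005,0,0.01,0,0.02],
    [0,0,0.008,0,0.02],
    [0,0,0,0,0.02],
    [0,0,0,0,0.02],
    [0,0,0,0,0.02],
    [0,0,0,0,0.02],
  ],
)

```text
t: 24.47
ee_pos: [403.6, -202.9, 116.2]
tcp_rot: [[0.001, 1.0, 0.0], [1.0, -0.001, 0.0], [0.0, 0.0, -1.0]]
ft_force: [-0.3, -0.0, -1.0]
grip_width: 26.1
grasp_force: 30.0
```

arm_command(
  rows=[
    [0.0007,0.0002,0.002,0,0.02],
    [0,0,0.002,0,0.02],
    [0,0,0.002,0,0.02],
    [0,0,0,0,0.02],
    [0,0,0,0,0.02],
  ],
)

```text
t: 24.88
ee_pos: [403.6, -202.1, 110.1]
tcp_rot: [[0.001, 1.0, -0.0], [1.0, -0.001, 0.0], [0.0, -0.0, -1.0]]
ft_force: [0.5, -0.1, -0.0]
grip_width: 26.1
grasp_force: 30.0
```

arm_command(
  rows=[
    [0,0,0.002,0,0.02],
    [0,0,0.002,0,0.02],
    [0,0,0.0015,0,0.02],
    [0,0,0,0,0.02],
    [0,0,0,0,0.02],
  ],
)

```text
t: 25.3
ee_pos: [403.7, -202.2, 104.6]
tcp_rot: [[0.001, 1.0, -0.0], [1.0, -0.001, 0.0], [0.0, -0.0, -1.0]]
ft_force: [-0.7, -1.1, -0.9]
grip_width: 26.3
grasp_force: 30.0
```

arm_command(
  rows=[
    [0,0,0.0008,0,0.02],
    [0,0,0.0005,0,0.02],
    [0,0,0,0,0.02],
    [0,0,0,0,0.02],
  ],
)

```text
t: 25.63
ee_pos: [403.7, -202.3, 104.4]
tcp_rot: [[0.001, 1.0, 0.0], [1.0, -0.001, -0.0], [-0.0, 0.0, -1.0]]
ft_force: [-4.3, 0.1, 16.7]
grip_width: 26.2
grasp_force: 30.0
```

arm_command(
  rows=[
    [0,0,0,0,0.034],
    [0,0,0,0,0.04],
    [0,0,0,0,0.05],
    [0,0,-0.01,0,0.05],
    [0,0,-0.02,0,0.05],
    [0,0,-0.025,0,0.05],
    [0,0,-0.025,0,0.05],
    [0,0,-0.02,0,0.05],
  ],
)

```text
t: 26.3
ee_pos: [404.0, -202.2, 205.6]
tcp_rot: [[0.001, 1.0, 0.001], [1.0, -0.001, -0.0], [-0.0, 0.001, -1.0]]
ft_force: [0.8, -0.5, -0.0]
grip_width: 50.1
grasp_force: 0.0
```

arm_command(
  rows=[
    [-0.025,0,-0.003,0,0.05],
    [-0.03,0,0,0,0.05],
    [-0.03,0,0,0,0.05],
    [0,0,0,0,0.05],
    [0,0,0,0,0.05],
    [0,0,0,0,0.05],
    [0,0,0,0,0.05],
  ],
)

```text
t: 26.88
ee_pos: [403.3, -286.1, 206.3]
tcp_rot: [[0.0, 1.0, -0.001], [1.0, -0.0, 0.001], [0.001, -0.001, -1.0]]
ft_force: [-0.2, -0.0, 0.0]
grip_width: 50.0
grasp_force: 0.0
```

```bash
python3 - <<'E'
from h import *
print(sensors.read_state()['ee_pos'])
im,m=snap('wrist','w12b'); g=proj(m,(403.7,-203,116)); print(g,np.round(np.array(m['cam_to_world'])[:3,3],1))
print('fl',circ(im,m,g,100,42,w=80));
b=[b for b in blobs(im,(10,195,60),(30,255,255),40)]; print(b)
for x in b: print(plane(m,*x[0],116).round(1))
E
```

```text
[ 403.31703859 -286.05223239  206.32543687]
(np.float64(259.2654283008612), np.float64(87.23167369171311)) [ 403.2 -201.   368.2]
fl []
[([445.0, 87.7], 4902, [405, 46, 82, 84]), ([259.0, 87.4], 355, [246, 74, 27, 28])]
[ 541.6 -203.3  116. ]
[ 403.5 -203.1  116. ]
```

arm_command(
  rows=[
    [0.03,0.007,0,0,0.05],
    [0.03,0.007,0,0,0.05],
    [0.03,0.007,0,0,0.05],
    [0.03,0.007,0,0,0.05],
    [0.03,0.007,0,0,0.05],
    [0.03,0.007,0,0,0.05],
    [0.03,0.007,0,0,0.05],
    [0.03,0.007,0,0,0.05],
  ],
)

```text
t: 27.6
ee_pos: [459.5, -44.8, 206.6]
tcp_rot: [[-0.0, 1.0, -0.0], [1.0, 0.0, 0.0], [0.0, -0.0, -1.0]]
ft_force: [0.6, -0.5, 0.6]
grip_width: 50.5
grasp_force: 0.0
```

arm_command(
  rows=[
    [0.03,0.008,0,0,0.05],
    [0.03,0.008,0,0,0.05],
    [0.03,0.008,0,0,0.05],
    [0.03,0.01,0,0,0.05],
    [0.014,0,0,0,0.05],
    [0,0,0,0,0.05],
    [0,0,0,0,0.05],
    [0,0,0,0,0.05],
  ],
)

```text
t: 28.27
ee_pos: [493.2, 86.7, 206.3]
tcp_rot: [[-0.0, 1.0, -0.001], [1.0, 0.0, -0.0], [-0.0, -0.001, -1.0]]
ft_force: [-0.5, 0.0, -0.5]
grip_width: 50.3
grasp_force: 0.0
```

```bash
python3 - <<'E'
from h import *
print(sensors.read_state()['ee_pos'])
im,m=snap('wrist','w13'); g=proj(m,(494,172,50)); print(g,np.round(np.array(m['cam_to_world'])[:3,3],1))
for x in [b for b in blobs(im,(10,195,60),(30,255,255),40)]: print(x,plane(m,*x[0],50).round(1))
E
```

```text
[493.23312712  86.66033342 206.32487492]
(np.float64(259.57954932819126), np.float64(83.87457649080542)) [493.1 171.9 368.1]
([259.8, 82.1], 205, [250, 72, 21, 21]) [494.2 173.6  50. ]
([320.6, 366.7], 916, [305, 347, 33, 37]) [ 570.6 -164.3   50. ]
```

arm_command(
  rows=[
    [0.022,0.001,0,0,0.05],
    [0.022,0,0.01,0,0.05],
    [0.022,0,0.02,0,0.05],
    [0.0209,0,0.025,0,0.05],
    [0,0,0.025,0,0.05],
    [0,0,0.025,0,0.05],
    [0,0,0.025,0,0.05],
    [0,0,0,0,0.05],
  ],
)

```text
t: 28.98
ee_pos: [492.0, 171.8, 72.7]
tcp_rot: [[0.002, 1.0, -0.007], [1.0, -0.002, -0.002], [-0.002, -0.007, -1.0]]
ft_force: [-0.0, -1.1, -0.5]
grip_width: 50.3
grasp_force: 0.0
```

arm_command(
  rows=[
    [0,0,0.02,0,0.05],
    [0,0,0.018,0,0.05],
    [0,0,0,0,0.05],
    [0,0,0,0,0.05],
    [0,0,0,0,0.05],
  ],
)

```text
t: 29.4
ee_pos: [495.9, 173.5, 39.9]
tcp_rot: [[0.001, 1.0, 0.001], [1.0, -0.001, 0.0], [0.0, 0.001, -1.0]]
ft_force: [0.3, -0.1, -0.8]
grip_width: 49.8
grasp_force: 0.0
```

arm_command(
  rows=[
    [0,0,0,0,0.02],
    [0,0,0,0,0.02],
    [0,0,0,0,0.02],
    [0,0,0,0,0.02],
    [0,0,0,0,0.02],
    [0,0,0,0,0.02],
  ],
)

```text
t: 29.9
ee_pos: [495.4, 173.8, 38.9]
tcp_rot: [[0.001, 1.0, 0.001], [1.0, -0.001, 0.0], [0.0, 0.001, -1.0]]
ft_force: [0.3, -0.6, 5.7]
grip_width: 27.2
grasp_force: 30.0
```

arm_command(
  rows=[
    [0,0,-0.025,0,0.02],
    [0,0,-0.03,0,0.02],
    [0,0,-0.03,0,0.02],
    [-0.02,0.009,-0.03,0,0.02],
    [-0.03,0.009,-0.03,0,0.02],
    [-0.03,0.009,-0.024,0,0.02],
    [-0.03,0.009,0,0,0.02],
    [-0.03,0.009,0,0,0.02],
  ],
)

```text
t: 30.57
ee_pos: [540.7, 33.7, 208.3]
tcp_rot: [[0.0, 1.0, 0.004], [1.0, -0.0, 0.0], [0.0, 0.004, -1.0]]
ft_force: [-0.1, -0.1, -1.1]
grip_width: 27.1
grasp_force: 30.0
```

arm_command(
  rows=[
    [-0.03,0.009,0,0,0.02],
    [-0.03,0.009,0,0,0.02],
    [-0.03,0.009,0,0,0.02],
    [-0.028,0.007,0,0,0.02],
    [0,0,0,0,0.02],
    [0,0,0,0,0.02],
    [0,0,0,0,0.02],
    [0,0,0,0,0.02],
  ],
)

```text
t: 31.23
ee_pos: [572.9, -82.1, 206.0]
tcp_rot: [[-0.0, 1.0, -0.001], [1.0, 0.0, 0.0], [0.0, -0.001, -1.0]]
ft_force: [-0.3, 0.4, -0.4]
grip_width: 27.0
grasp_force: 30.0
```

```bash
python3 - <<'E'
from h import *
s=sensors.read_state();print(s['ee_pos'])
im,m=snap('wrist','w14'); g=proj(m,(574.5,0,95)); print(g,np.round(np.array(m['cam_to_world'])[:3,3],1))
print('out',circ(im,m,g,95,42.5,w=80)); print('in',circ(im,m,g,95,38,w=80));
for x in [b for b in blobs(im,(10,195,60),(30,255,255),40)]: print(x,plane(m,*x[0],s['ee_pos'][2]+11.1).round(1))
u,v=map(int,g);cv2.imwrite('pics/z14.png',cv2.resize(im[max(0,v-80):v+80,u-90:u+90,::-1],None,fx=3.5,fy=3.5));print(u,v)
E
```

```text
[572.90009331 -82.11389666 205.9788951 ]
(np.float64(260.7940265678946), np.float64(88.20879170078868)) [572.8   3.1 367.9]
out [(np.float32(259.125), np.float32(82.625), np.float64(0.969785846147186), array([573.2,   4.3]))]
in [(np.float32(264.0), np.float32(87.5), np.float64(1.0496213886632824), array([5.771e+02, 5.000e-01])), (np.float32(271.5), np.float32(89.75), np.float64(0.9524448656861341), array([583.1,  -1.2]))]
([258.5, 255.2], 645, [240, 239, 38, 34]) [572.7 -82.  217.1]
([75.8, 310.9], 64, [67, 308, 19, 6]) [ 471.4 -116.7  217.1]
260 88
```

View pics/z14.png

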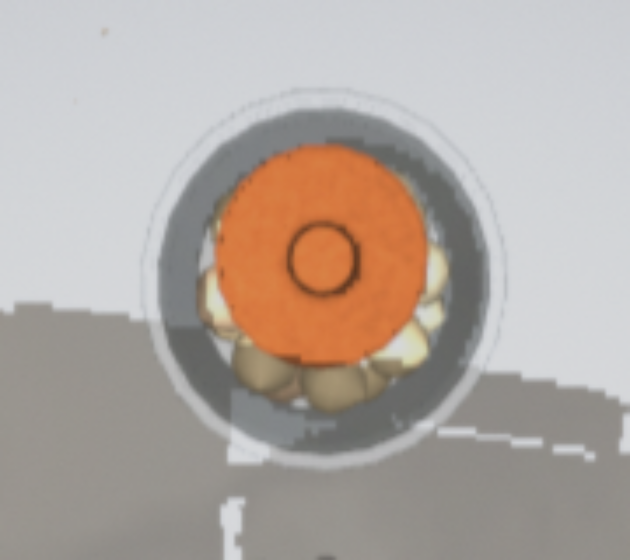

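The outer rim in the crop spans 142–507 by 88–468, giving centre pixel about (262.2,87.3). I'll refine it with a circle fit on edge points.

```bash
cat >> h.py <<'E'
def rimfit(im,m,c,z,R):
    """refine circle: Canny edge points mapped to plane z, robust fit with free radius near R"""
    from scipy.optimize import least_squares
    e=cv2.Canny(cv2.cvtColor(im,cv2.COLOR_RGB2GRAY),15,40); v,u=np.nonzero(e)
    P=np.array([plane(m,a,b,z)[:2] for a,b in zip(u,v) if abs(b-proj(m,(*c,z))[1])<80 and abs(a-proj(m,(*c,z))[0])<80])
    d=np.linalg.norm(P-c,axis=1); P=P[abs(d-R)<6]
    f=least_squares(lambda q:np.linalg.norm(P-q[:2],axis=1)-q[2],[*c,R],loss='cauchy',f_scale=.4)
    return f.x.round(2),len(P),int((abs(f.fun)<.6).sum())
E
python3 - <<'E'
from h import *
m=imaging.camera_model('wrist'); im=cv2.imread('pics/w14.png')[...,::-1].copy()
for c in [(575.3,.2),(573.2,4.3),(575.7,-1)]:
    for R in (42.5,38): print(rimfit(im,m,np.array(c),95,R))
E
```

```text
(array([575.6 ,  -1.52,  41.19]), 929, 289)
(array([575.64,  -1.39,  38.24]), 1016, 342)
(array([574.81,   0.94,  40.47]), 742, 211)
(array([5.7497e+02, 5.2000e-01, 3.9480e+01]), 879, 186)
(array([575.62,  -1.56,  41.18]), 956, 295)
(array([575.64,  -1.4 ,  38.24]), 1035, 339)
```

```bash
python3 - <<'E'
from h import *
m=imaging.camera_model('wrist'); T=np.array(m['cam_to_world']); 
for f,p in [('w8',(402.1,-201.8,368.5)),('w9',(401.9,-201.5,369.2)),('w11',(402,-199.8,367.8)),('w12b',(403.2,-201,368.2)),('w5',(574.6,.8,369.4))]:
    T[:3,3]=p; m['cam_to_world']=T; im=cv2.imread(f'pics/{f}.png')[...,::-1].copy()
    c=(403,-204) if f!='w5' else (575,-1)
    print(f,[rimfit(im,m,np.array(c),z,R) for z,R in [(95,42.5),(95,38)]], rimfit(im,m,np.array(c),100,42) if f=='w12b' else '')
E
```

```text
w8 [(array([ 402.93, -205.59,   41.2 ]), 864, 321), (array([ 403.08, -205.59,   38.24]), 946, 333)] 
w9 [(array([ 402.79, -205.48,   41.16]), 863, 331), (array([ 402.92, -205.4 ,   38.21]), 933, 328)] 
w11 [(array([ 403.14, -205.79,   41.2 ]), 862, 335), (array([ 403.28, -205.71,   38.25]), 958, 328)] 
w12b [(array([ 402.88, -203.43,   42.1 ]), 736, 245), (array([ 403.39, -203.68,   41.73]), 720, 250)] (array([ 403.54, -203.16,   41.67]), 734, 256)
w5 [(array([5.750e+02, 9.000e-02, 4.171e+01]), 959, 281), (array([ 5.7487e+02, -4.9000e-01,  3.8180e+01]), 1017, 341)]
```

arm_command(
  rows=[
    [0.021,0.0028,0,0,0.02],
    [0.02,0,0,0,0.02],
    [0.02,0,0,0,0.02],
    [0.0197,0,0,0,0.02],
    [0,0,0.025,0,0.02],
    [0,0,0.025,0,0.02],
    [0,0,0.025,0,0.02],
    [0,0,0.012,0,0.02],
  ],
)

```text
t: 31.95
ee_pos: [574.4, -1.1, 116.8]
tcp_rot: [[-0.001, 1.0, -0.004], [1.0, 0.001, 0.0], [0.0, -0.004, -1.0]]
ft_force: [-1.1, 0.1, -0.7]
grip_width: 27.3
grasp_force: 30.0
```

arm_command(
  rows=[
    [0,0,0,0,0.02],
    [0,0,0,0,0.02],
    [0,0,0,0,0.02],
    [0,0,0,0,0.02],
    [0,0,0,0,0.02],
    [0,0,0,0,0.02],
  ],
)

```text
t: 32.45
ee_pos: [576.9, -2.6, 120.3]
tcp_rot: [[0.001, 1.0, 0.002], [1.0, -0.001, -0.0], [-0.0, 0.002, -1.0]]
ft_force: [-0.5, -0.2, -1.0]
grip_width: 27.2
grasp_force: 30.0
```

arm_command(
  rows=[
    [0.0008,-0.001,0.002,0,0.02],
    [0,0,0.002,0,0.02],
    [0,0,0.002,0,0.02],
    [0,0,0.002,0,0.02],
    [0,0,0,0,0.02],
    [0,0,0,0,0.02],
  ],
)

```text
t: 32.95
ee_pos: [575.2, -1.7, 110.9]
tcp_rot: [[0.001, 1.0, -0.001], [1.0, -0.001, 0.0], [0.0, -0.001, -1.0]]
ft_force: [0.0, -0.4, -0.9]
grip_width: 27.3
grasp_force: 30.0
```

arm_command(
  rows=[
    [0,0,0.002,0,0.02],
    [0,0,0.002,0,0.02],
    [0,0,0.0015,0,0.02],
    [0,0,0,0,0.02],
    [0,0,0,0,0.02],
  ],
)

```text
t: 33.37
ee_pos: [575.2, -1.7, 105.6]
tcp_rot: [[0.001, 1.0, -0.0], [1.0, -0.001, 0.0], [0.0, -0.0, -1.0]]
ft_force: [-0.8, 0.2, -0.2]
grip_width: 27.4
grasp_force: 30.0
```

arm_command(
  rows=[
    [0,0,0.001,0,0.02],
    [0,0,0.0006,0,0.02],
    [0,0,0,0,0.02],
    [0,0,0,0,0.02],
  ],
)

```text
t: 33.7
ee_pos: [575.4, -1.7, 105.2]
tcp_rot: [[0.001, 1.0, 0.0], [1.0, -0.001, -0.0], [-0.0, 0.0, -1.0]]
ft_force: [-3.8, 1.3, 9.8]
grip_width: 26.9
grasp_force: 30.0
```

arm_command(
  rows=[
    [0,0,0,0,0.034],
    [0,0,0,0,0.04],
    [0,0,0,0,0.05],
    [0,0,-0.01,0,0.05],
    [0,0,-0.02,0,0.05],
    [0,0,-0.025,0,0.05],
    [0,0,-0.025,0,0.05],
    [0,0,-0.02,0,0.05],
  ],
)

```text
t: 34.37
ee_pos: [575.7, -1.7, 206.5]
tcp_rot: [[0.001, 1.0, 0.001], [1.0, -0.001, -0.0], [-0.0, 0.001, -1.0]]
ft_force: [-0.7, -0.7, 0.3]
grip_width: 49.9
grasp_force: 0.0
```

arm_command(
  rows=[
    [-0.025,0,-0.003,0,0.05],
    [-0.03,0,0,0,0.05],
    [-0.03,0,0,0,0.05],
    [0,0,0,0,0.05],
    [0,0,0,0,0.05],
    [0,0,0,0,0.05],
    [0,0,0,0,0.05],
  ],
)

```text
t: 34.95
ee_pos: [575.2, -85.8, 207.2]
tcp_rot: [[0.0, 1.0, -0.0], [1.0, -0.0, 0.0], [0.0, -0.0, -1.0]]
ft_force: [-0.5, -0.3, 0.1]
grip_width: 49.9
grasp_force: 0.0
```

```bash
python3 - <<'E'
from h import *
print(sensors.read_state()['ee_pos'])
im,m=snap('wrist','w15'); g=proj(m,(575.2,-1.5,116)); print(g,np.round(np.array(m['cam_to_world'])[:3,3],1))
for x in blobs(im,(10,195,60),(30,255,255),40): print(x,plane(m,*x[0],116).round(1))
print(rimfit(im,m,np.array([575,-1.5]),100,42))
b=blobs(im,(0,200,60),(5,255,255),60)
for x in b: print(x,plane(m,*x[0],94).round(1))
E
```

```text
[575.18451207 -85.79189328 207.21252903]
(np.float64(258.7464520538143), np.float64(85.4098145119642)) [575.   -0.6 369.1]
([258.1, 115.2], 326, [246, 103, 26, 26]) [574.7 -23.2 116. ]
([276.4, 256.2], 2911, [245, 226, 62, 61]) [ 590.7 -144.4  116. ]
(array([575.8 ,   1.33,  43.76]), 284, 43)
([83.3, 65.0], 1322, [63, 44, 41, 42]) [436.   13.9  94. ]
([82.5, 127.1], 1089, [64, 109, 38, 37]) [427.4 -34.9  94. ]
([81.5, 181.8], 917, [64, 165, 36, 34]) [418.6 -82.8  94. ]
```

View pics/w15.png

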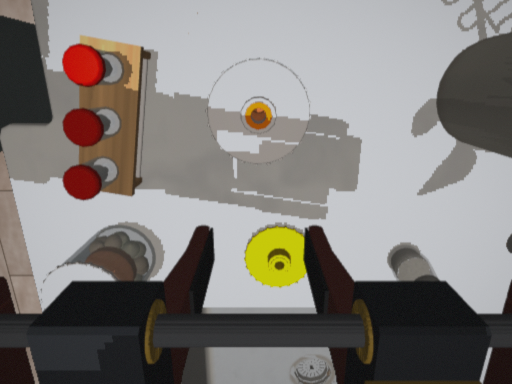

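```bash
python3 - <<'E'
from h import *
im,m=snap('wrist','w16')
for x in blobs(im,(10,195,60),(30,255,255),40): print(x,plane(m,*x[0],116).round(1))
print(rimfit(im,m,np.array([575,-23]),100,42),rimfit(im,m,np.array([575,-23]),95,42.5),proj(m,(418.6,-82.8,94)))
E
```

```text
([258.1, 115.3], 329, [246, 103, 26, 26]) [574.7 -23.1 116. ]
([276.4, 256.3], 2909, [245, 226, 62, 61]) [ 590.8 -144.3  116. ]
(array([574.42, -22.47,  41.31]), 704, 255) (array([574.41, -22.87,  42.08]), 704, 248) (np.float64(81.46151712871364), np.float64(181.84731372145077))
```

The picture shows lid 1 flat with its lip at (258,115). The jar and lid together shifted about 22 mm in -y, so the announced knock happened, and the lid is still seated. The caps are at (83,65), (82,127) and (82,182).

arm_command(
  rows=[
    [-0.01,-0.025,0,0,0.05],
    [-0.01,-0.025,0,0,0.05],
    [-0.01,-0.025,0,0,0.05],
    [-0.01,-0.025,0,0,0.05],
    [-0.01,-0.025,0,0,0.05],
    [-0.007,-0.028,0,0,0.05],
    [0,0,0,0,0.05],
    [0,0,0,0,0.05],
  ],
)

```text
t: 35.72
ee_pos: [421.6, -143.3, 207.4]
tcp_rot: [[0.001, 1.0, 0.0], [1.0, -0.001, 0.0], [0.0, 0.0, -1.0]]
ft_force: [0.2, -0.1, -0.5]
grip_width: 49.8
grasp_force: 0.0
```

arm_command(
  rows=[
    [0,0,0,0,0.05],
    [0,0,0,0,0.05],
    [0,0,0,0,0.05],
  ],
)

```text
t: 35.97
ee_pos: [423.4, -143.3, 207.2]
tcp_rot: [[-0.0, 1.0, 0.001], [1.0, 0.0, -0.0], [-0.0, 0.001, -1.0]]
ft_force: [-0.2, -0.3, -0.1]
grip_width: 49.9
grasp_force: 0.0
```

```bash
python3 - <<'E'
from h import *
print(sensors.read_state()['ee_pos'])
im,m=snap('wrist','w17'); print(np.round(np.array(m['cam_to_world'])[:3,3],1))
for x in blobs(im,(0,200,60),(5,255,255),60): p=plane(m,*x[0],94); print(x,p.round(1),rimfit(im,m,p[:2],94,16.5))
E
```

```text
[ 423.35524178 -143.32112023  207.22260337]
[423.  -58.1 369. ]
([272.5, 2.6], 164, [258, 0, 30, 8]) [4.338e+02 3.000e-01 9.400e+01] (array([435.14,   3.09,  14.68]), 151, 54)
([261.4, 53.9], 1267, [241, 33, 40, 43]) [425.5 -35.5  94. ] (array([425.16, -36.  ,  15.9 ]), 328, 132)
([249.9, 116.8], 1110, [232, 98, 37, 38]) [416.1 -84.   94. ] (array([416.21, -84.21,  15.96]), 365, 132)
```

arm_command(
  rows=[
    [0.022,0.002,0,0,0.05],
    [0.022,0,0,0,0.05],
    [0.022,0,0,0,0.05],
    [0.022,0,0,0,0.05],
    [0.0195,0,0.02,0,0.05],
    [0,0,0.025,0,0.05],
    [0,0,0.025,0,0.05],
    [0,0,0.02,0,0.05],
  ],
)

```text
t: 36.68
ee_pos: [424.5, -35.3, 115.8]
tcp_rot: [[-0.001, 1.0, -0.0], [1.0, 0.001, 0.0], [0.0, -0.0, -1.0]]
ft_force: [-1.0, 0.2, -0.6]
grip_width: 49.8
grasp_force: 0.0
```

arm_command(
  rows=[
    [0,0,0,0,0.05],
    [0,0,0,0,0.05],
    [0,0,0,0,0.05],
    [0,0,0.015,0,0.05],
    [0,0,0.015,0,0.05],
    [0,0,0.0155,0,0.05],
    [0,0,0,0,0.045],
    [0,0,0,0,0.04],
  ],
)

```text
t: 37.35
ee_pos: [424.8, -36.2, 72.4]
tcp_rot: [[0.001, 1.0, 0.0], [1.0, -0.001, -0.0], [-0.0, 0.0, -1.0]]
ft_force: [0.7, 0.7, 0.2]
grip_width: 42.4
grasp_force: 0.0
```

arm_command(
  rows=[
    [0,0,0,0,0.038],
    [0,0,0,0,0.037],
    [0,0,0,0,0.036],
    [0,0,0,0,0.035],
    [0,0,0,0,0.035],
    [0,0,0,0,0.035],
  ],
)

```text
t: 37.85
ee_pos: [424.4, -36.1, 71.9]
tcp_rot: [[0.001, 1.0, 0.0], [1.0, -0.001, -0.0], [-0.0, 0.0, -1.0]]
ft_force: [0.6, -0.2, 0.7]
grip_width: 35.2
grasp_force: 0.0
```

arm_command(
  rows=[
    [0,0,0,0,0.0345],
    [0,0,0,0,0.034],
    [0,0,0,0,0.0337],
    [0,0,0,0,0.0334],
    [0,0,0,0,0.0332],
    [0,0,0,0,0.033],
    [0,0,0,0,0.033],
  ],
)

```text
t: 38.43
ee_pos: [424.3, -36.1, 71.6]
tcp_rot: [[0.001, 1.0, -0.0], [1.0, -0.001, 0.0], [0.0, -0.0, -1.0]]
ft_force: [-0.5, -0.2, -0.7]
grip_width: 33.1
grasp_force: 0.3
```

arm_command(
  rows=[
    [0,0,0,0,0.0329],
    [0,0,0,0,0.0328],
    [0,0,0,0,0.0328],
  ],
)

```text
t: 38.68
ee_pos: [424.3, -36.1, 71.6]
tcp_rot: [[0.001, 1.0, -0.0], [1.0, -0.001, 0.0], [0.0, -0.0, -1.0]]
ft_force: [0.5, -0.4, 0.1]
grip_width: 33.3
grasp_force: 2.0
```

arm_command(
  rows=[
    [0,0,0,0,0.0327],
    [0,0,0,0,0.0327],
  ],
)

```text
t: 38.85
ee_pos: [424.2, -36.1, 71.6]
tcp_rot: [[0.001, 1.0, -0.0], [1.0, -0.001, 0.0], [0.0, -0.0, -1.0]]
ft_force: [0.2, 0.5, 0.3]
grip_width: 32.5
grasp_force: 3.3
```

arm_command(
  rows=[
    [0,0,0,0,0.0326],
    [0,0,0,0,0.0325],
    [0,0,0,0,0.0325],
  ],
)

```text
t: 39.1
ee_pos: [424.3, -36.1, 71.6]
tcp_rot: [[0.001, 1.0, -0.0], [1.0, -0.001, 0.0], [0.0, -0.0, -1.0]]
ft_force: [-0.4, -0.0, -0.6]
grip_width: 32.7
grasp_force: 6.3
```

arm_command(
  rows=[
    [0,0,-0.005,0,0.0325],
    [0,0,-0.01,0,0.0325],
    [0,0,-0.015,0,0.0325],
    [0,0,-0.02,0,0.0325],
    [0,0,-0.02,0,0.0325],
    [0,0,-0.02,0,0.0325],
    [0,0,-0.02,0,0.0325],
    [0,0,-0.015,0,0.0325],
  ],
)

```text
t: 39.77
ee_pos: [424.5, -36.1, 198.5]
tcp_rot: [[0.001, 1.0, 0.001], [1.0, -0.001, -0.0], [-0.0, 0.001, -1.0]]
ft_force: [0.3, 1.0, -0.5]
grip_width: 32.9
grasp_force: 6.3
```

arm_command(
  rows=[
    [-0.005,0.01,-0.002,0,0.0325],
    [-0.009,0.018,-0.002,0,0.0325],
    [-0.009,0.02,-0.002,0,0.0325],
    [-0.01,0.02,-0.002,0,0.0325],
    [-0.01,0.02,0,0,0.0325],
    [-0.01,0.02,0,0,0.0325],
    [-0.01,0.02,0,0,0.0325],
    [-0.009,0.017,0,0,0.0325],
  ],
)

```text
t: 40.43
ee_pos: [570.7, -109.2, 203.6]
tcp_rot: [[0.001, 1.0, -0.001], [1.0, -0.001, 0.0], [0.0, -0.001, -1.0]]
ft_force: [0.1, -0.3, 0.4]
grip_width: 32.7
grasp_force: 6.3
```

arm_command(
  rows=[
    [0,0.005,0,0,0.0325],
    [0,0,0,0,0.0325],
    [0,0,0,0,0.0325],
    [0,0,0,0,0.0325],
    [0,0,0,0,0.0325],
    [0,0,0,0,0.0325],
  ],
)

```text
t: 40.93
ee_pos: [573.6, -107.8, 204.7]
tcp_rot: [[0.0, 1.0, -0.0], [1.0, -0.0, 0.0], [0.0, -0.0, -1.0]]
ft_force: [-0.1, 0.2, 0.3]
grip_width: 32.2
grasp_force: 6.3
```

```bash
python3 - <<'E'
from h import *
s=sensors.read_state()['ee_pos'];print(s)
im,m=snap('wrist','w18'); print(np.round(np.array(m['cam_to_world'])[:3,3],1))
for x in blobs(im,(10,195,60),(30,255,255),40): print(x,plane(m,*x[0],116).round(1))
for x in blobs(im,(0,180,40),(6,255,255),60): print('cap',x,plane(m,*x[0],s[2]+22.4).round(1))
cv2.imwrite('pics/z18.png',im[40:,100:420,::-1])
E
```

```text
[ 573.60640166 -107.83415459  204.74742002]
[573.4 -22.6 366.6]
([260.1, 85.1], 353, [247, 72, 27, 28]) [574.7 -23.3 116. ]
([295.6, 225.3], 522, [278, 210, 37, 39]) [ 604.7 -135.8  116. ]
([70.7, 293.5], 194, [60, 285, 22, 18]) [ 403.7 -202.9  116. ]
cap ([79.1, 34.5], 1495, [58, 12, 44, 45]) [503.2  -4.1 227.1]
cap ([77.8, 158.3], 1050, [59, 141, 39, 35]) [494.3 -53.5 227.1]
cap ([258.6, 260.9], 2998, [226, 231, 66, 60]) [ 573.5 -104.4  227.1]
```

View pics/z18.png

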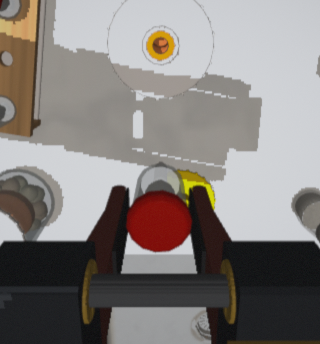

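The lid 1 lip is at full-image (260,85), and the airlock is held upright, cap at (258,261). Now refine the cap in hand.

```bash
python3 - <<'E'
from h import *
s=sensors.read_state()['ee_pos']; m=imaging.camera_model('wrist'); im=cv2.imread('pics/w18.png')[...,::-1].copy()
for c in [(573.6,-107.6),(573.6,-105)]:
    for z,R in [(22.4,16.5),(14.4,16.5)]: print(rimfit(im,m,np.array(c),s[2]+z,R))
h=cv2.cvtColor(im,cv2.COLOR_RGB2HSV); k=cv2.inRange(h,(0,180,40),(6,255,255)); v,u=np.nonzero(k[225:300,200:320]); print(u.min()+200,u.max()+200,v.min()+225,v.max()+225)
for y in (231,290): print(plane(m,258.6,y,s[2]+22.4),plane(m,258.6,y,s[2]+14.4))
E
```

```text
(array([ 573.61, -105.  ,   16.67]), 669, 178)
(array([ 573.64, -109.58,   17.68]), 647, 168)
(array([ 573.64, -104.92,   16.73]), 717, 174)
(array([ 573.61, -107.31,   19.57]), 617, 125)
226 291 231 290
[573.64914691 -88.54048878 227.25678267] [573.65452389 -92.32107212 219.25678267]
[ 573.642589   -120.96267406  227.25678267] [ 573.64758974 -126.6034036   219.25678267]
```

```bash
python3 - <<'E'
from h import *
s=sensors.read_state()['ee_pos']; m=imaging.camera_model('wrist'); im=cv2.imread('pics/w18.png')[...,::-1].copy()
for r in range(196,300,2): print(r,im[r,259].tolist(),end='; ')
print()
for y0 in (-107.8,-105): print([ (n,[round(float(x),1) for x in proj(m,(573.6,y0+d,s[2]+z))]) for n,d,z in [('captop near',16.5,22.4),('captop far',-16.5,22.4),('capbot near',16.5,14.4),('sh near',15,-29.6),('sh far',-15,-29.6),('stemend',0,-61.6),('cyltop near',15,14.4)]])
print(im[205:245:4,236:284:6].tolist()[0:1])
E
```

```text
196 [147, 144, 140]; 198 [142, 138, 133]; 200 [141, 138, 132]; 202 [101, 97, 93]; 204 [83, 82, 81]; 206 [108, 108, 108]; 208 [156, 157, 158]; 210 [157, 158, 160]; 212 [156, 157, 159]; 214 [156, 158, 159]; 216 [157, 159, 159]; 218 [161, 162, 164]; 220 [105, 105, 104]; 222 [84, 83, 81]; 224 [84, 83, 80]; 226 [84, 83, 81]; 228 [84, 84, 81]; 230 [76, 58, 55]; 232 [70, 12, 10]; 234 [81, 18, 13]; 236 [100, 15, 11]; 238 [108, 15, 11]; 240 [117, 15, 11]; 242 [129, 24, 16]; 244 [131, 17, 13]; 246 [130, 15, 10]; 248 [130, 14, 10]; 250 [131, 21, 15]; 252 [131, 19, 14]; 254 [131, 21, 18]; 256 [130, 19, 16]; 258 [130, 19, 14]; 260 [129, 16, 12]; 262 [129, 15, 10]; 264 [130, 17, 12]; 266 [129, 15, 10]; 268 [129, 17, 11]; 270 [129, 17, 12]; 272 [129, 17, 13]; 274 [129, 20, 13]; 276 [128, 14, 10]; 278 [128, 14, 10]; 280 [129, 16, 13]; 282 [128, 18, 12]; 284 [127, 12, 10]; 286 [127, 14, 10]; 288 [127, 14, 10]; 290 [123, 11, 11]; 292 [178, 167, 171]; 294 [180, 182, 185]; 296 [159, 159, 161]; 298 [159, 160, 161]; 
[('captop near', [258.5, 236.3]), ('captop far', [258.5, 295.7]), ('capbot near', [258.5, 229.1]), ('sh near', [258.5, 201.5]), ('sh far', [258.5, 244.5]), ('stemend', [258.5, 205.6]), ('cyltop near', [258.5, 231.9])]
[('captop near', [258.5, 230.9]), ('captop far', [258.5, 290.9]), ('capbot near', [258.5, 223.9]), ('sh near', [258.5, 197.3]), ('sh far', [258.5, 240.6]), ('stemend', [258.4, 202.1]), ('cyltop near', [258.5, 226.7])]
[[[207, 210, 213], [186, 186, 188], [141, 139, 135], [103, 103, 100], [85, 85, 83], [103, 102, 99], [146, 143, 137], [151, 146, 141]]]
```

Pixel profile: the cap's side, its flat top and the shoulder all sit where an upright airlock centred on the TCP would put them. Align over the hole now.

arm_command(
  rows=[
    [0.01,0.0012,0,0,0.0325],
    [0.015,0,0,0,0.0325],
    [0.015,0,0,0,0.0325],
    [0.015,0,0,0,0.0325],
    [0.015,0,0,0,0.0325],
    [0.0146,0,0,0,0.0325],
    [0,0,0.01,0,0.0325],
    [0,0,0.01,0,0.0325],
  ],
)

```text
t: 41.65
ee_pos: [575.8, -22.6, 184.6]
tcp_rot: [[-0.001, 1.0, 0.002], [1.0, 0.001, -0.0], [-0.0, 0.002, -1.0]]
ft_force: [0.0, 0.1, -0.3]
grip_width: 32.3
grasp_force: 6.3
```

arm_command(
  rows=[
    [0,0,0,0,0.0325],
    [0,0,0,0,0.0325],
    [0,0,0,0,0.0325],
    [0,0,0,0,0.0325],
    [0,0,0,0,0.0325],
    [0,0,0,0,0.0325],
    [0,0,0,0,0.0325],
  ],
)

```text
t: 42.23
ee_pos: [575.6, -23.8, 184.9]
tcp_rot: [[0.001, 1.0, 0.0], [1.0, -0.001, -0.0], [-0.0, 0.0, -1.0]]
ft_force: [-0.2, -0.1, -0.3]
grip_width: 32.4
grasp_force: 6.3
```

arm_command(
  rows=[
    [0.0006,-0.0008,0.002,0,0.0325],
    [0,0,0.002,0,0.0325],
    [0,0,0.001,0,0.0325],
    [0,0,0,0,0.0325],
    [0,0,0.001,0,0.0325],
    [0,0,0.001,0,0.0325],
    [0,0,0.001,0,0.0325],
    [0,0,0,0,0.0325],
  ],
)

```text
t: 42.9
ee_pos: [574.6, -23.0, 176.4]
tcp_rot: [[0.001, 1.0, -0.0], [1.0, -0.001, 0.0], [0.0, -0.0, -1.0]]
ft_force: [-0.3, -0.8, -0.4]
grip_width: 32.8
grasp_force: 6.3
```

arm_command(
  rows=[
    [0,0,0.001,0,0.0325],
    [0,0,0.001,0,0.0325],
    [0,0,0.001,0,0.0325],
    [0,0,0,0,0.0325],
  ],
)

```text
t: 43.23
ee_pos: [574.6, -23.0, 173.4]
tcp_rot: [[0.001, 1.0, -0.0], [1.0, -0.001, 0.0], [0.0, -0.0, -1.0]]
ft_force: [0.3, 1.3, -0.5]
grip_width: 32.3
grasp_force: 6.3
```

arm_command(
  rows=[
    [0,0,0.002,0,0.0325],
    [0,0,0.002,0,0.0325],
    [0,0,0.003,0,0.0325],
    [0,0,0.003,0,0.0325],
    [0,0,0.003,0,0.0325],
    [0,0,0,0,0.0325],
  ],
)

```text
t: 43.73
ee_pos: [574.2, -23.0, 159.8]
tcp_rot: [[0.001, 1.0, -0.001], [1.0, -0.001, 0.0], [0.0, -0.001, -1.0]]
ft_force: [0.3, 0.4, -0.5]
grip_width: 32.6
grasp_force: 6.3
```

arm_command(
  rows=[
    [0,0,0.003,0,0.0325],
    [0,0,0.003,0,0.0325],
    [0,0,0.003,0,0.0325],
    [0,0,0.002,0,0.0325],
    [0,0,0.001,0,0.0325],
    [0,0,0,0,0.0325],
  ],
)

```text
t: 44.23
ee_pos: [574.5, -23.0, 148.3]
tcp_rot: [[0.001, 1.0, -0.001], [1.0, -0.001, 0.0], [0.0, -0.001, -1.0]]
ft_force: [0.4, 0.0, -0.6]
grip_width: 32.7
grasp_force: 6.3
```

Lower 2 mm more, open gently, and lift.

arm_command(
  rows=[
    [0,0,0.001,0,0.0325],
    [0,0,0.0008,0,0.0325],
    [0,0,0,0,0.0325],
    [0,0,0,0,0.034],
    [0,0,0,0,0.038],
    [0,0,0,0,0.05],
    [0,0,0,0,0.05],
    [0,0,0,0,0.05],
  ],
)

```text
t: 44.9
ee_pos: [574.7, -23.0, 146.9]
tcp_rot: [[0.001, 1.0, 0.0], [1.0, -0.001, -0.0], [-0.0, 0.0, -1.0]]
ft_force: [0.1, -0.0, 0.2]
grip_width: 49.5
grasp_force: 0.0
```

arm_command(
  rows=[
    [0,0,-0.01,0,0.05],
    [0,0,-0.015,0,0.05],
    [0,0,-0.02,0,0.05],
    [0,0,-0.02,0,0.05],
    [-0.015,-0.025,0,0,0.05],
    [-0.02,-0.027,0,0,0.05],
    [-0.025,-0.027,0,0,0.05],
    [-0.025,-0.027,0,0,0.05],
  ],
)

```text
t: 45.57
ee_pos: [467.7, -108.3, 212.7]
tcp_rot: [[-0.001, 1.0, 0.001], [1.0, 0.001, -0.0], [-0.0, 0.001, -1.0]]
ft_force: [0.6, -0.8, -0.7]
grip_width: 49.7
grasp_force: 0.0
```

arm_command(
  rows=[
    [-0.025,-0.026,0,0,0.05],
    [-0.025,-0.026,0,0,0.05],
    [-0.01,0,0,0,0.05],
    [0,0,0,0,0.05],
    [0,0,0,0,0.05],
    [0,0,0,0,0.05],
    [0,0,0,0,0.05],
    [0,0,0,0,0.05],
  ],
)

```text
t: 46.23
ee_pos: [417.3, -167.1, 211.8]
tcp_rot: [[-0.001, 1.0, -0.0], [1.0, 0.001, 0.0], [0.0, -0.0, -1.0]]
ft_force: [-0.6, -0.3, 0.4]
grip_width: 50.0
grasp_force: 0.0
```

```bash
python3 - <<'E'
from h import *
s=sensors.read_state()['ee_pos'];print(s)
im,m=snap('wrist','w19'); print(np.round(np.array(m['cam_to_world'])[:3,3],1))
for x in blobs(im,(0,180,40),(6,255,255),60): p=plane(m,*x[0],94);print('cap',x,p.round(1),rimfit(im,m,p[:2],94,16),plane(m,*x[0],168).round(1))
for x in blobs(im,(10,195,60),(30,255,255),40): print(x,plane(m,*x[0],116).round(1))
t,mt=snap('top','t19'); 
for x in blobs(t,(0,150,60),(6,255,255),20): print('top',x,plane(mt,*x[0],168).round(1))
E
```

```text
[ 417.30492582 -167.12503112  211.81598741]
[417.  -81.9 373.7]
cap ([257.4, 87.2], 1196, [239, 68, 38, 40]) [416.2 -84.3  94. ] (array([416.25, -84.71,  16.05]), 322, 121) [416.4 -83.7 168. ]
([412.9, 193.0], 3665, [377, 160, 73, 67]) [ 546.4 -168.6  116. ]
([242.7, 230.4], 217, [232, 221, 23, 20]) [ 403.4 -203.1  116. ]
top ([173.1, 158.7], 149, [166, 151, 16, 16]) [679.9 315.1 168. ]
top ([297.9, 200.0], 97, [293, 195, 11, 11]) [574.3 -21.4 168. ]
top ([282.1, 254.4], 102, [277, 249, 11, 12]) [431.2  18.3 168. ]
top ([317.8, 261.7], 108, [312, 256, 12, 12]) [414.7 -73.5 168. ]
```

arm_command(
  rows=[
    [0.02,-0.0005,0,0,0.05],
    [0.021,0,0,0,0.05],
    [0.021,0,0.01,0,0.05],
    [0.0207,0,0.02,0,0.05],
    [0,0,0.025,0,0.05],
    [0,0,0.025,0,0.05],
    [0,0,0.015,0,0.05],
    [0,0,0,0,0.05],
  ],
)

```text
t: 47.0
ee_pos: [414.3, -84.2, 114.3]
tcp_rot: [[-0.0, 1.0, -0.005], [1.0, 0.0, 0.001], [0.001, -0.005, -1.0]]
ft_force: [-0.5, 0.4, -0.2]
grip_width: 49.7
grasp_force: 0.0
```

arm_command(
  rows=[
    [0,0,0,0,0.05],
    [0,0,0,0,0.05],
    [0,0,0.015,0,0.05],
    [0,0,0.015,0,0.05],
    [0,0,0.0152,0,0.05],
    [0,0,0,0,0.045],
    [0,0,0,0,0.04],
    [0,0,0,0,0.038],
  ],
)

```text
t: 47.67
ee_pos: [417.0, -85.4, 72.8]
tcp_rot: [[0.001, 1.0, 0.002], [1.0, -0.001, -0.0], [-0.0, 0.002, -1.0]]
ft_force: [0.4, -0.6, 0.2]
grip_width: 38.6
grasp_force: 0.0
```

arm_command(
  rows=[
    [0,0,0,0,0.037],
    [0,0,0,0,0.036],
    [0,0,0,0,0.035],
    [0,0,0,0,0.0345],
    [0,0,0,0,0.034],
    [0,0,0,0,0.0337],
    [0,0,0,0,0.0334],
    [0,0,0,0,0.0332],
  ],
)

```text
t: 48.33
ee_pos: [416.1, -85.2, 71.6]
tcp_rot: [[0.001, 1.0, -0.0], [1.0, -0.001, 0.0], [0.0, -0.0, -1.0]]
ft_force: [0.3, -0.6, -0.9]
grip_width: 33.3
grasp_force: 0.0
```

arm_command(
  rows=[
    [0,0,0,0,0.033],
    [0,0,0,0,0.0329],
    [0,0,0,0,0.0328],
    [0,0,0,0,0.0327],
    [0,0,0,0,0.0326],
    [0,0,0,0,0.0326],
  ],
)

```text
t: 48.83
ee_pos: [416.1, -85.2, 71.6]
tcp_rot: [[0.001, 1.0, -0.0], [1.0, -0.001, 0.0], [0.0, -0.0, -1.0]]
ft_force: [-0.0, 0.2, -0.3]
grip_width: 32.7
grasp_force: 4.7
```

arm_command(
  rows=[
    [0,0,-0.005,0,0.0325],
    [0,0,-0.01,0,0.0325],
    [0,0,-0.015,0,0.0325],
    [0,0,-0.02,0,0.0325],
    [0,0,-0.02,0,0.0325],
    [0,0,-0.02,0,0.0325],
    [0,0,-0.02,0,0.0325],
    [0,0,-0.02,0,0.0325],
  ],
)

```text
t: 49.5
ee_pos: [415.9, -85.1, 203.0]
tcp_rot: [[0.001, 1.0, 0.0], [1.0, -0.001, -0.0], [-0.0, 0.0, -1.0]]
ft_force: [0.2, 0.5, 0.1]
grip_width: 32.8
grasp_force: 6.3
```

arm_command(
  rows=[
    [-0.01,0,0,0,0.0325],
    [-0.02,-0.002,0,0,0.0325],
    [-0.025,-0.003,0,0,0.0325],
    [-0.025,-0.003,0,0,0.0325],
    [-0.025,-0.003,0,0,0.0325],
    [-0.025,-0.002,0,0,0.0325],
    [-0.025,0,0,0,0.0325],
    [-0.02,0,0,0,0.0325],
  ],
)

```text
t: 50.17
ee_pos: [402.3, -262.1, 201.0]
tcp_rot: [[0.001, 1.0, -0.001], [1.0, -0.001, 0.0], [0.0, -0.001, -1.0]]
ft_force: [0.6, 0.9, -1.0]
grip_width: 32.5
grasp_force: 6.3
```

arm_command(
  rows=[
    [-0.018,0,0,0,0.0325],
    [-0.01,0,0,0,0.0325],
    [0,0,0,0,0.0325],
    [0,0,0,0,0.0325],
    [0,0,0,0,0.0325],
    [0,0,0,0,0.0325],
    [0,0,0,0,0.0325],
  ],
)

```text
t: 50.75
ee_pos: [403.0, -287.4, 201.7]
tcp_rot: [[-0.0, 1.0, -0.0], [1.0, 0.0, 0.0], [0.0, -0.0, -1.0]]
ft_force: [0.2, 0.4, 0.0]
grip_width: 32.5
grasp_force: 6.3
```

```bash
python3 - <<'E'
from h import *
s=sensors.read_state()['ee_pos'];print(s)
im,m=snap('wrist','w20'); print(np.round(np.array(m['cam_to_world'])[:3,3],1))
for x in blobs(im,(0,180,40),(6,255,255),60): print('cap',x)
for x in blobs(im,(10,195,60),(30,255,255),40): print(x,plane(m,*x[0],116).round(1))
for r in range(196,300,3): print(r,im[r,259].tolist(),end='; ')
print([ (n,[round(float(x),1) for x in proj(m,(s[0],s[1]+d,s[2]+z))]) for n,d,z in [('captop near',16.5,22.4),('captop far',-16.5,22.4),('capbot near',16.5,14.4),('sh near',15,-29.6)]])
E
```

```text
[ 403.04183306 -287.35138984  201.65342089]
[ 402.8 -202.1  363.5]
cap ([258.4, 260.5], 2994, [226, 230, 66, 61])
([448.1, 86.0], 5274, [407, 44, 83, 85]) [ 540.7 -203.3  116. ]
([259.3, 85.6], 367, [246, 72, 28, 28]) [ 403.4 -203.1  116. ]
196 [154, 150, 144]; 199 [154, 151, 145]; 202 [93, 89, 86]; 205 [99, 99, 98]; 208 [159, 160, 162]; 211 [157, 159, 161]; 214 [158, 160, 162]; 217 [163, 164, 165]; 220 [91, 90, 88]; 223 [85, 84, 82]; 226 [83, 84, 81]; 229 [80, 60, 58]; 232 [72, 15, 14]; 235 [101, 18, 16]; 238 [112, 16, 11]; 241 [129, 17, 13]; 244 [131, 19, 10]; 247 [131, 20, 11]; 250 [132, 21, 14]; 253 [130, 15, 11]; 256 [130, 14, 10]; 259 [130, 18, 10]; 262 [131, 19, 11]; 265 [130, 16, 10]; 268 [131, 20, 11]; 271 [130, 17, 14]; 274 [129, 15, 10]; 277 [129, 14, 10]; 280 [130, 15, 10]; 283 [129, 14, 10]; 286 [129, 15, 10]; 289 [128, 14, 13]; 292 [183, 173, 175]; 295 [209, 212, 215]; 298 [208, 211, 214]; [('captop near', [258.9, 236.5]), ('captop far', [258.9, 295.9]), ('capbot near', [258.9, 229.3]), ('sh near', [258.8, 201.7])]
```

arm_command(
  rows=[
    [0.01,0,0,0,0.0325],
    [0.015,0,0,0,0.0325],
    [0.015,0,0,0,0.0325],
    [0.015,0,0,0,0.0325],
    [0.015,0,0,0,0.0325],
    [0.0146,0,0,0,0.0325],
    [0,0,0.01,0,0.0325],
    [0,0,0.007,0,0.0325],
  ],
)

```text
t: 51.47
ee_pos: [403.1, -202.7, 184.2]
tcp_rot: [[-0.001, 1.0, 0.001], [1.0, 0.001, -0.0], [-0.0, 0.001, -1.0]]
ft_force: [-0.8, -0.5, -0.3]
grip_width: 32.4
grasp_force: 6.3
```

arm_command(
  rows=[
    [0,0,0,0,0.0325],
    [0,0,0,0,0.0325],
    [0,0,0,0,0.0325],
    [0,0,0,0,0.0325],
    [0,0,0,0,0.0325],
    [0,0,0,0,0.0325],
    [0,0,0,0,0.0325],
  ],
)

```text
t: 52.05
ee_pos: [403.1, -203.8, 184.8]
tcp_rot: [[0.001, 1.0, 0.0], [1.0, -0.001, -0.0], [-0.0, 0.0, -1.0]]
ft_force: [0.1, -0.3, -0.1]
grip_width: 32.9
grasp_force: 6.3
```

arm_command(
  rows=[
    [0.0008,0.0003,0.002,0,0.0325],
    [0,0,0.002,0,0.0325],
    [0,0,0.001,0,0.0325],
    [0,0,0,0,0.0325],
    [0,0,0.001,0,0.0325],
    [0,0,0.001,0,0.0325],
    [0,0,0.001,0,0.0325],
    [0,0,0,0,0.0325],
  ],
)

```text
t: 52.72
ee_pos: [403.3, -202.7, 176.5]
tcp_rot: [[0.001, 1.0, -0.0], [1.0, -0.001, 0.0], [0.0, -0.0, -1.0]]
ft_force: [-0.3, -0.5, 0.0]
grip_width: 32.9
grasp_force: 6.3
```

arm_command(
  rows=[
    [0,0,0.001,0,0.0325],
    [0,0,0.001,0,0.0325],
    [0,0,0.001,0,0.0325],
    [0,0,0,0,0.0325],
  ],
)

```text
t: 53.05
ee_pos: [403.3, -202.7, 173.5]
tcp_rot: [[0.001, 1.0, -0.0], [1.0, -0.001, 0.0], [0.0, -0.0, -1.0]]
ft_force: [-0.4, -0.4, -0.9]
grip_width: 32.7
grasp_force: 6.3
```

arm_command(
  rows=[
    [0,0,0.002,0,0.0325],
    [0,0,0.002,0,0.0325],
    [0,0,0.003,0,0.0325],
    [0,0,0.003,0,0.0325],
    [0,0,0.003,0,0.0325],
    [0,0,0,0,0.0325],
  ],
)

```text
t: 53.55
ee_pos: [403.0, -202.6, 159.9]
tcp_rot: [[0.001, 1.0, -0.001], [1.0, -0.001, 0.001], [0.001, -0.001, -1.0]]
ft_force: [-0.0, 0.6, 0.0]
grip_width: 32.7
grasp_force: 6.3
```

arm_command(
  rows=[
    [0,0,0.003,0,0.0325],
    [0,0,0.003,0,0.0325],
    [0,0,0.003,0,0.0325],
    [0,0,0.002,0,0.0325],
    [0,0,0.001,0,0.0325],
    [0,0,0,0,0.0325],
  ],
)

```text
t: 54.05
ee_pos: [403.2, -202.7, 148.4]
tcp_rot: [[0.001, 1.0, -0.0], [1.0, -0.001, 0.0], [0.0, -0.0, -1.0]]
ft_force: [0.3, 0.7, 0.0]
grip_width: 32.6
grasp_force: 6.3
```

arm_command(
  rows=[
    [0,0,0.001,0,0.0325],
    [0,0,0.0008,0,0.0325],
    [0,0,0,0,0.0325],
    [0,0,0,0,0.034],
    [0,0,0,0,0.038],
    [0,0,0,0,0.05],
    [0,0,0,0,0.05],
    [0,0,0,0,0.05],
  ],
)

```text
t: 54.72
ee_pos: [403.4, -202.8, 146.9]
tcp_rot: [[0.001, 1.0, 0.0], [1.0, -0.001, -0.0], [-0.0, 0.0, -1.0]]
ft_force: [-0.2, 0.3, -0.8]
grip_width: 49.5
grasp_force: 0.0
```

arm_command(
  rows=[
    [0,0,-0.01,0,0.05],
    [0,0,-0.015,0,0.05],
    [0,0,-0.02,0,0.05],
    [0,0,-0.025,0,0.05],
    [0,0,-0.025,0,0.05],
    [-0.025,0,0,0,0.05],
    [-0.03,0,0,0,0.05],
    [-0.03,0,0,0,0.05],
  ],
)

```text
t: 55.38
ee_pos: [403.7, -288.7, 243.6]
tcp_rot: [[-0.001, 1.0, 0.002], [1.0, 0.001, -0.001], [-0.001, 0.002, -1.0]]
ft_force: [0.7, -0.3, -0.1]
grip_width: 50.1
grasp_force: 0.0
```

arm_command(
  rows=[
    [-0.03,0,0,0,0.05],
    [-0.03,0,0,0,0.05],
    [-0.02,0,0,0,0.05],
    [0,0,0,0,0.05],
    [0,0,0,0,0.05],
    [0,0,0,0,0.05],
    [0,0,0,0,0.05],
    [0,0,0,0,0.05],
  ],
)

```text
t: 56.05
ee_pos: [403.3, -366.7, 242.0]
tcp_rot: [[-0.0, 1.0, -0.0], [1.0, 0.0, 0.0], [0.0, -0.0, -1.0]]
ft_force: [-0.9, 0.3, 0.0]
grip_width: 49.9
grasp_force: 0.0
```

```bash
python3 - <<'E'
from h import *
print(sensors.read_state()['ee_pos'])
s,ms=snap('side','s21'); t,mt=snap('top','t21'); w,_=snap('wrist','w21')
B={}
for n,im,m in (('side',s,ms),('top',t,mt)): B[n]=[x for x in blobs(im,(0,150,40),(6,255,255),15)]; print(n,[(x[0],x[1]) for x in B[n]])
for p in [(574.5,-23,164),(403.3,-203,164),(434,14,90)]: print(p,[np.round(proj(m,p),1) for m in (ms,mt)])
a=s[100:350,100:300,::-1]; cv2.imwrite('pics/z21.png',np.hstack([cv2.resize(a,(450,562)),cv2.resize(t[170:300,265:395,::-1],(345,345)) if 0 else cv2.copyMakeBorder(cv2.resize(t[180:300,270:390,::-1],(345,345)),0,217,0,0,cv2.BORDER_CONSTANT)]))
E
```

```text
[ 403.30663075 -366.67591908  242.04822233]
side [([290.2, 124.1], 94), ([188.4, 236.7], 30)]
top [([173.5, 159.0], 161), ([298.0, 200.0], 97), ([282.0, 254.5], 103), ([367.4, 267.2], 112)]
(574.5, -23, 164) [array([251.6, 173.5]), array([298.4, 200.2])]
(403.3, -203, 164) [array([194.8, 235.6]), array([368.1, 267.4])]
(434, 14, 90) [array([186.7, 209. ]), array([282.4, 254.4])]
```

View pics/z21.png

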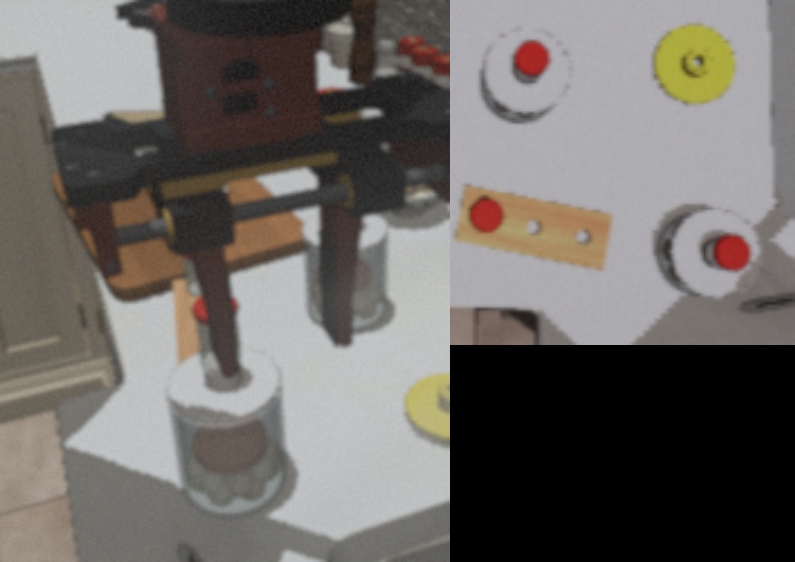

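Both jars are assembled. The caps appear in the top view at (298,200) and (367,267), within 1 px of where fully seated airlocks would project. The weight is visible in jar2, and the lid sits flush on it.

```bash
python3 -c "
from rig import manip; print(manip.hand_in())"
```

```text
the job is handed in; nothing more can be done
None
```

I handed the job in with both jars fitted with a weight, a lid and an airlock; the judge returned no verdict, but my last pictures showed both airlocks seated on their lids.

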